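# Load the slide blocks onto the arc feeder

### The job

Load the small arc feeder: first push its mushroom stop button in until it stays down, then thread every bored aluminium slide block that stands on the bench onto the free end of the curved guide rod and slide each one round the bend until it is wholly on the straight run next to the feed head. With all of them there, swing the keeper arm up in front of the rod's free end until it clicks home in its end detent, and only then twist the stop button clockwise so that it pops up again. Leave the other things on the bench where they are.

Things in the scene. Friction and masses are not known exactly. Their poses are not given: they have to be found in the camera images.
- feeder: Arc feeder fixed to the bench: dark steel plate on a wooden board 250 x 310 mm, together 57 mm high, grey feed head (64 x 50 mm, its top 163 mm above the bench) with a motor behind, and a curved steel guide rod 12 mm thick held by the head alone, level 145 mm above the bench. Origin under the board at bench height, z up; turned about the vertical by up to 0.2 rad. The points on it share its axes.
- rod_tip (a point): Centre of the rod's rounded free tip, at feeder (-86, -110, 145) mm. The rod runs from here straight along feeder +x for 66 mm to (-20, -110), then bends left round a quarter circle of radius 90 mm about (-20, -20) to (70, -20), then runs straight along feeder +y to the stop collar at rod_root (70, 92).
- rod_root (a point): Point on the rod's axis where the last straight run ends at the stop collar, 8 mm before the feed head's face. Three blocks fit on this run (15, 45 and 75 mm from here when pushed together against the collar). A block is loaded when its centre is less than 92 mm from here along feeder y, so that it is wholly past the bend.
- keeper_handle (a point): Middle of the black handle pin of the keeper arm: 14 mm thick, 36 mm long, standing out level from the arm along feeder -x; grip it from above with the fingers closing along feeder y. It turns about keeper_hinge at radius 105 mm; the pin may turn between the fingers.
- keeper_hinge (a point): Hinge of the keeper arm between two low cheeks (top 85 mm above the bench): level axis along feeder x, at feeder (-97, -110, 73) mm, so 72 mm below and 11 mm before the rod's tip.
- keeper (a joint): Keeper arm angle, rad: 0 = folded down, level along feeder -y; pi/2 = upright before the rod's tip, so that no block comes off. The handle is at feeder y = -110 - 105 cos(angle), z = 73 + 105 sin(angle) mm. It stays where it is left; a ball detent must be passed at about 1.41 (a few newtons at the handle), then it snaps to its stop at 1.571 and is held.
- stop_top (a point): Centre of the top of the stop box's mushroom button. The box is fixed, grey, 80 x 80 x 45 mm, with a black neck 36 mm across up to 78 mm above the bench. The red head is a disc 41 mm across and 18 mm high; its top is 108 mm above the bench when up, 99 mm when latched down.
- stop_push (a joint): Travel of the mushroom button, m: 0 = up, 0.010 = fully down. Pressing takes about 5 N; past the half it snaps down and stays latched at about 0.009 until the head is turned.
- stop_turn (a joint): Turn of the mushroom head, rad, clockwise seen from above, 0 to 1.2; a weak spring slowly brings it back to 0. About 0.5 or more frees the latch, and the button springs up when the head is let go.
- slide1: Bored block of bare aluminium, about 0.1 kg: 30 mm along its bore (local x), 40 mm wide (y), 38 mm high. Origin at the centre of its flat underside, on which it stands. The round 20 mm bore runs right through along x, its axis 23 mm above the underside, midway across; both ends alike. Grip it across the width. On the rod it hangs upright, bore axis 4 mm under the rod's. 2 or 3 such blocks.
- slide2: Bored block of bare aluminium, about 0.1 kg: 30 mm along its bore (local x), 40 mm wide (y), 38 mm high. Origin at the centre of its flat underside, on which it stands. The round 20 mm bore runs right through along x, its axis 23 mm above the underside, midway across; both ends alike. Grip it across the width. On the rod it hangs upright, bore axis 4 mm under the rod's. 2 or 3 such blocks.
- slide3: Bored block of bare aluminium, about 0.1 kg: 30 mm along its bore (local x), 40 mm wide (y), 38 mm high. Origin at the centre of its flat underside, on which it stands. The round 20 mm bore runs right through along x, its axis 23 mm above the underside, midway across; both ends alike. Grip it across the width. On the rod it hangs upright, bore axis 4 mm under the rod's. 2 or 3 such blocks.
- block_end: Bystander: wooden offcut 75 x 40 x 40 mm without a bore; leave it. Origin at the centre of its underside.
- tape_blue: Bystander: roll of light blue tape lying flat, 48 mm across, 19 mm high; leave it. Origin at the centre of its underside.
- small_plane: Bystander: small iron hand plane, 48 x 165 x 75 mm; leave it. Origin at the centre of its underside.
Things that resemble listed ones, but are neither listed nor needed, are in the scene too. Leave any purple look-alike of the slide1 alone.

How it is judged:
By the outcome, as a careful person would: the job done as asked, in the order asked, and still so for the second after the job is handed in, with the robot touching nothing.
Of slide1, slide2, slide3 only 2 to 3 are there at a start; the rules pass over those that are not, and their reading is None.
At some moment in a run one of slide1, slide2, slide3 may be knocked a few centimetres aside while the robot is not near it.
It also fails if it takes over 210 s, if anything falls off the work surface, if the arm or the gripper's body presses on something with over 40 N, if the wrist force passes 120 N, or if a joint passes its speed limit or range.

### The arm

A 7-joint arm with a two-finger parallel gripper is mounted at the origin on a cart in front of the work surface, level with it; the furniture and walls round the work are solid. World frame = base frame: x ahead of the robot, y to its left, z up, the work surface at z = 0. Lengths are in m, angles in rad, forces in N, time in s.
With the tool pointing down it reaches from about 0.35 to 0.9 m from the base axis. Payload 7.2 kg.
Tool frame: the origin (TCP) lies at the very end of the fingers, on their centre line; the grasp point (between the pads) lies 19 mm behind it; z points along the fingers, y is the line along which they close (so a half turn about z gives the same grasp; the last joint's range is limited). The gripper opens to 88 mm and grips with 3 to 60 N. Pads are 20 mm wide; open, the fingers measure 115 mm over their backs; the gripper's body (75 mm by 178 mm) begins 61 mm behind the grasp point.
Start: joints at [-0.068, 0.411, -0.013, 1.596, 0.006, 1.134, -0.082], TCP at [0.625, -0, 0.197] pointing down, gripper open.
Joint ranges: [-2.95, 2.95], [-0.29, 1.99], [-1.47, 1.44], [0.14, 2.54], [-1.03, 4.17], [0.13, 1.85], [-2.86, 2.86]. Speed limits (rad/s): [2.39, 2.39, 3.01, 3.01, 3.14, 3.14, 3.14].

### API

Orientations are given as a unit quaternion [w, x, y, z].
In Python, from bench import * gives the robot as it stands.
- The arm moves only by the tool arm_command, never from a script. Its argument "increments" is a list of rows, each an object of numbers: "tx", "ty", "tz": the shift along the world's x, y, z in mm; "ax", "ay", "az": the turn, a rotation vector about the world's x, y, z in degrees. A call has 1 to 12 rows; each row is the pose to reach, as a shift and turn from the pose commanded when the call began; what a row does not reach only later rows make up. A row lasts 1/10 s, in which the tool goes at most 50 mm and 8.59 degrees, less where a joint would pass 70% of its speed; a pose out of reach is approached as far as the arm can. A call with a gripper value outside its range is refused whole. "hand" is the finger opening in mm, from 0 to 87.8, set as the call begins (left out, the last holds). The fingers move at their own pace and stop on an object; the grip force is fixed at half the most. Time passes only in rows, so rows that repeat a pose let the fingers close. It gives the time, the measured TCP pose, the force, the opening and the grip force at its end, in the units of the state.
- state(): the state, without advancing time (a new reading comes with each control period).
- get_image(name): name is "scene" or "side" or "wrist"; returns a dict with "color" (400x640x3 uint8, red, green, blue), "intrinsics" (3x3 intrinsics, pixels), "dist" ([k1, k2, p1, p2, k3] as OpenCV has them; the pictures are not rectified), "xyz" and "orientation" of the camera in the world. Camera axes: x right, y down, z forward; pixel columns grow to the right and rows downward; lengths in m; the calibration is good to about 2 mm. A picture is of the moment at which its call begins. There is no depth.
- hand_in(): hands the job in; it is judged then, once.
The state is a dict: "clock": time; "joints": joint angles; "dq": joint speeds; "joint_efforts": joint torques, N m; "position": TCP position; "orientation": TCP orientation; "ft_force": force on the tool from outside, world axes, zero at the start; "moment": the same for the moment, N m; "finger_gap": finger opening in m; "grip_force": force on a finger pad.
Only numpy, scipy, OpenCV 4.12 (cv2) and the standard library are available. Lean on these libraries where they do the work, as an engineer would, in place of code of your own. Each camera call takes 0.05 s, during which the arm holds its last target. There are 200 camera calls.

## Working session

There is one attempt and no reset: what is moved stays moved. The work goes in short steps, Python scripts to look and compute and a tool call to move; the robot and the scene stay as the last step left them, time stands still between calls to the robot, and variables do not carry over. Pictures are saved under pics/ and viewed, at most 14 in all, crops included, and the job is handed in when it is done.

Besides the shell and the picture viewer there is one more tool, called after "Emit:" by a JSON object that holds its "api" and its "payload". arm_command: Moves the arm, as the interface text tells. Its arguments: {"type":"object","properties":{"increments":{"type":"array"},"hand":{"type":"number"}},"required":["increments"]}

```bash
mkdir -p pics; ls; cat > h.py <<'E'
from bench import *
import numpy as np, cv2
from scipy.spatial.transform import Rotation as R
def cam(name):
    im=get_image(name); q=im["orientation"]
    im["R"]=R.from_quat([q[1],q[2],q[3],q[0]]).as_matrix(); im["t"]=np.array(im["xyz"])
    im["K"]=np.array(im["intrinsics"]); im["d"]=np.array(im["dist"],float); return im
def save(im,fn): cv2.imwrite("pics/"+fn,im["color"][:,:,::-1])
def ray(im,px):
    u=cv2.undistortPoints(np.array([[px]],float),im["K"],im["d"])[0,0]
    return im["R"]@np.array([u[0],u[1],1.])
def onz(im,px,z):
    d=ray(im,px); return im["t"]+d*(z-im["t"][2])/d[2]
def proj(im,P):
    rv=cv2.Rodrigues(im["R"].T)[0]; return cv2.projectPoints(np.array(P,float).reshape(-1,1,3),rv,-im["R"].T@im["t"],im["K"],im["d"])[0][:,0]
def pair(a,pa,b,pb):
    A=[];
    d1,d2=ray(a,pa),ray(b,pb); s=np.linalg.lstsq(np.c_[d1,-d2],b["t"]-a["t"],rcond=None)[0]
    p,q=a["t"]+d1*s[0],b["t"]+d2*s[1]; return (p+q)/2,np.linalg.norm(p-q)
E
python3 - <<'E'
from h import *
import pickle
D={}
for n in("scene","side","wrist"):
    D[n]=cam(n); save(D[n],n+"0.png"); print(n,D[n]["t"],D[n]["R"][:,2])
pickle.dump(D,open("D0.pkl","wb"))
print(state())
E
```

```text
pics
scene [-0.3293775  -0.66959596  0.5656129 ] [ 0.72279131  0.5677475  -0.39399935]
side [-0.47546896  0.07338402  1.41571856] [ 0.60728582 -0.03022878 -0.79390815]
wrist [0.62404939 0.07990233 0.38374448] [-0.00211204 -0.28545121 -0.95839092]
{'clock': 0.15, 'joints': array([-0.0682182 ,  0.41171039, -0.01272739,  1.59682706,  0.005617  ,
        1.13430458, -0.08220289]), 'dq': array([ 0.00012516, -0.00100359,  0.00059278, -0.00245286,  0.00064589,
        0.00012831,  0.00251482]), 'joint_efforts': array([ 1.23447033e-03, -5.88331139e+01,  6.41932636e-01, -2.91289848e+01,
       -5.37989591e-02,  1.57438387e-02,  1.06989046e-04]), 'position': array([ 6.24588646e-01, -2.03424543e-05,  1.96615924e-01]), 'orientation': array([-3.94531165e-04,  7.07085391e-01,  7.07127911e-01, -4.61043777e-04]), 'ft_force': array([-0.15603456,  0.3007215 , -0.02527534]), 'moment': array([ 0.04591239, -0.03531501, -0.0265559 ]), 'grip_force': 0.0, 'finger_gap': 0.08788926125483493}
```

View pics/scene0.png

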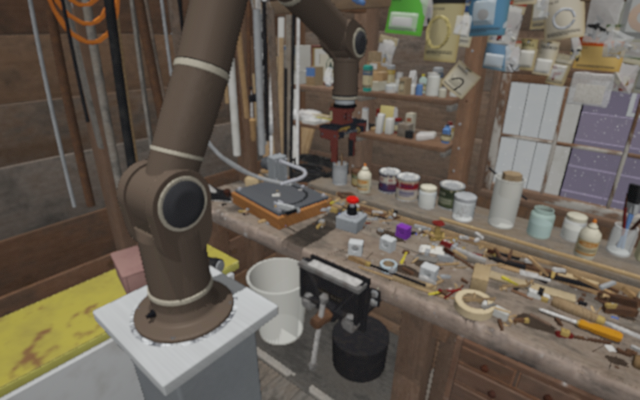

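View pics/side0.png

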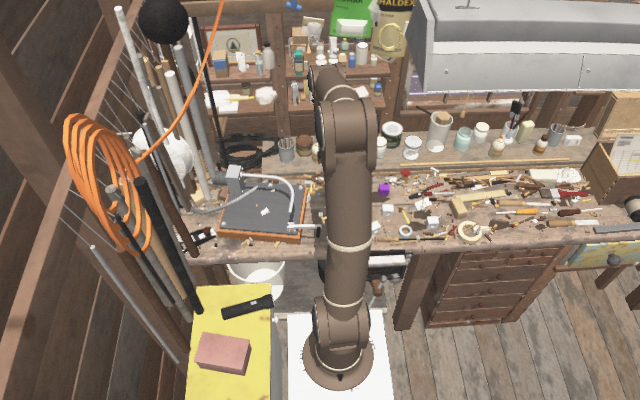

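View pics/wrist0.png

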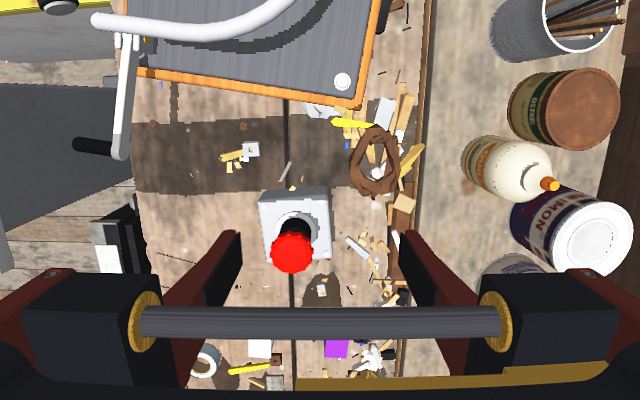

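```bash
python3 - <<'E'
from h import *
import pickle
D=pickle.load(open("D0.pkl","rb")); w=D["wrist"]; s=D["scene"]; sd=D["side"]
print("K",w["K"][0,0],s["K"][0,0],sd["K"][0,0])
hsv=cv2.cvtColor(w["color"],cv2.COLOR_RGB2HSV)
m=((hsv[...,0]<6)|(hsv[...,0]>175))&(hsv[...,1]>180)&(hsv[...,2]>150)
m[:220]=0;m[280:]=0;m[:,:250]=0;m[:,340:]=0
ys,xs=np.nonzero(m); c=(xs.mean(),ys.mean());print("red",c,len(xs),onz(w,c,.108), xs.min(),xs.max())
print("tip",onz(w,(97,22),.145),"handle",onz(w,(97,147),.073),"armjoint",onz(w,(120,152),.073),"hinge",onz(w,(127,30),.080))
print("board corner",onz(w,(357,108),.0), onz(w,(137,75),.0))
for n,p in(("a",(356,247)),("b",(388,243)),("c",(428,271)),("purple",(403,230)),("red",(353,199))): print(n,onz(s,p,.03))
E
```

```text
K 320.23139005184186 362.42036333107535 451.54897800455615
red (np.float64(291.14882308276384), np.float64(253.08504176157933)) 1317 [ 0.59618252 -0.05879769  0.108     ] 270 329
tip [0.46660615 0.1366637  0.145     ] handle [0.39985826 0.03863164 0.073     ] armjoint [0.42347519 0.03328681 0.073     ] hinge [0.45132478 0.14402368 0.08      ]
board corner [0.66642552 0.07243213 0.        ] [0.41145722 0.11187893 0.        ]
a [ 0.44649805 -0.1810132   0.03      ]
b [ 0.52599406 -0.24191855  0.03      ]
c [ 0.46262302 -0.39613595  0.03      ]
purple [ 0.62955837 -0.23834972  0.03      ]
red [0.73792824 0.02721196 0.03      ]
```

Emit:
{"api": "arm_command", "payload": {"increments": [{"tx": -20,"ty": 0,"tz": 40},{"tx": -40,"ty": 30,"tz": 80},{"tx": -70,"ty": 70,"tz": 100},{"tx": -90,"ty": 110,"tz": 100},{"tx": -105,"ty": 150,"tz": 100},{"tx": -105,"ty": 150,"tz": 100},{"tx": -105,"ty": 150,"tz": 100},{"tx": -105,"ty": 150,"tz": 100}]}}

```text
validation failed for argument at $.in...
```

```bash
python3 - <<'E'
from h import *
import pickle
w=cam("wrist"); save(w,"w1.png"); pickle.dump(w,open("w1.pkl","wb"))
E
```

Emit:
{"api": "arm_command", "payload": {"increments": [{"ty": -50},{"ty": -100},{"ty": -150},{"ty": -200},{"ty": -250},{"ty": -300},{"ty": -350},{"ty": -400},{"ty": -430},{"ty": -430},{"ty": -430},{"ty": -430}]}}

```text
validation failed for argument at $.in...
```

```bash
python3 - <<'E'
from h import *
import pickle
w=cam("wrist"); save(w,"w2.png"); pickle.dump(w,open("w2.pkl","wb")); print(w["t"],state()["position"])
E
```

```text
[0.62412731 0.07990547 0.38397835] [ 6.24785715e-01 -3.06737757e-06  1.96876750e-01]
```

View pics/w1.png

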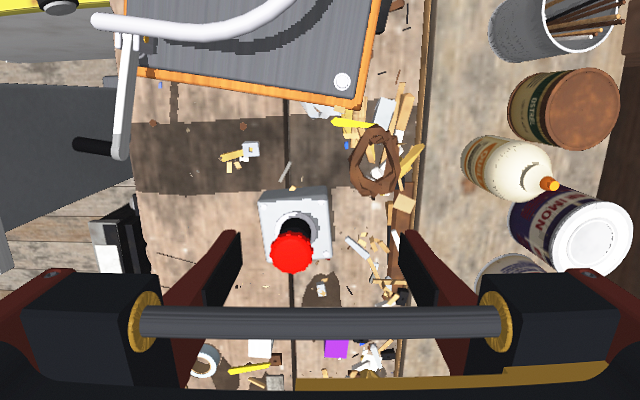

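View pics/w2.png

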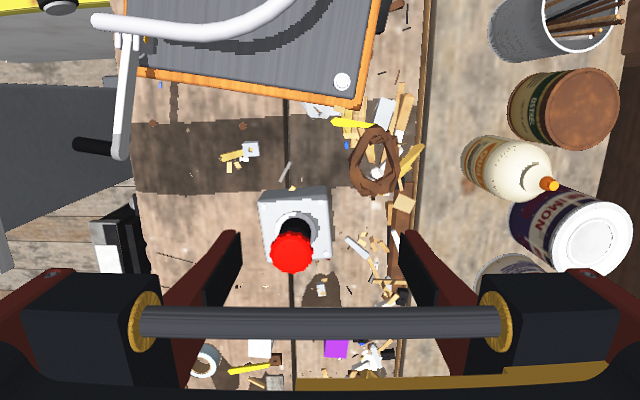

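The calls were refused, so the arm did not move: both pictures match the start view (red head at about (291, 253)). I'll give all six numbers in every row.

Emit:
{"api": "arm_command", "payload": {"increments": [{"tx": -20,"ty": 0,"tz": 40,"ax": 0,"ay": 0,"az": 0},{"tx": -50,"ty": 40,"tz": 70,"ax": 0,"ay": 0,"az": 0},{"tx": -80,"ty": 80,"tz": 90,"ax": 0,"ay": 0,"az": 0},{"tx": -100,"ty": 120,"tz": 100,"ax": 0,"ay": 0,"az": 0},{"tx": -105,"ty": 150,"tz": 100,"ax": 0,"ay": 0,"az": 0},{"tx": -105,"ty": 150,"tz": 100,"ax": 0,"ay": 0,"az": 0},{"tx": -105,"ty": 150,"tz": 100,"ax": 0,"ay": 0,"az": 0}]}}

```text
clock: 0.95
position: [0.5197, 0.1506, 0.2973]
orientation: [0.0, 0.706, 0.708, -0.0]
ft_force: [-0.8, -0.4, -0.2]
finger_gap: 0.0878
grip_force: 0.0
```

```bash
python3 - <<'E'
from h import *
import pickle
w=cam("wrist"); save(w,"w1b.png"); pickle.dump(w,open("w1.pkl","wb"))
E
```

Emit:
{"api": "arm_command", "payload": {"increments": [{"tx": 0,"ty": -50,"tz": 0,"ax": 0,"ay": 0,"az": 0},{"tx": 0,"ty": -100,"tz": 0,"ax": 0,"ay": 0,"az": 0},{"tx": 0,"ty": -150,"tz": 0,"ax": 0,"ay": 0,"az": 0},{"tx": 0,"ty": -200,"tz": 0,"ax": 0,"ay": 0,"az": 0},{"tx": 0,"ty": -250,"tz": 0,"ax": 0,"ay": 0,"az": 0},{"tx": 0,"ty": -300,"tz": 0,"ax": 0,"ay": 0,"az": 0},{"tx": 0,"ty": -350,"tz": 0,"ax": 0,"ay": 0,"az": 0},{"tx": 0,"ty": -380,"tz": 0,"ax": 0,"ay": 0,"az": 0},{"tx": 0,"ty": -380,"tz": 0,"ax": 0,"ay": 0,"az": 0},{"tx": 0,"ty": -380,"tz": 0,"ax": 0,"ay": 0,"az": 0}]}}

```text
clock: 2.0
position: [0.5192, -0.2317, 0.2966]
orientation: [-0.0, 0.708, 0.706, -0.0]
ft_force: [-0.0, -0.0, 0.3]
finger_gap: 0.088
grip_force: 0.0
```

```bash
python3 - <<'E'
from h import *
import pickle
w=cam("wrist"); save(w,"w2b.png"); pickle.dump(w,open("w2.pkl","wb")); print(w["t"],state()["position"])
E
```

```text
[ 0.5189464  -0.15179826  0.48387447] [ 0.519615   -0.23017971  0.29674991]
```

View pics/w1b.png

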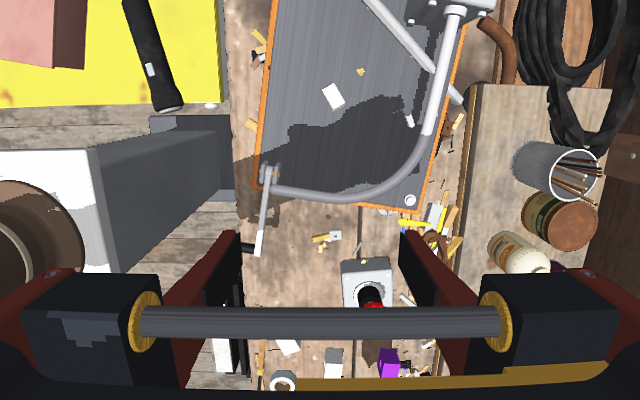

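View pics/w2b.png

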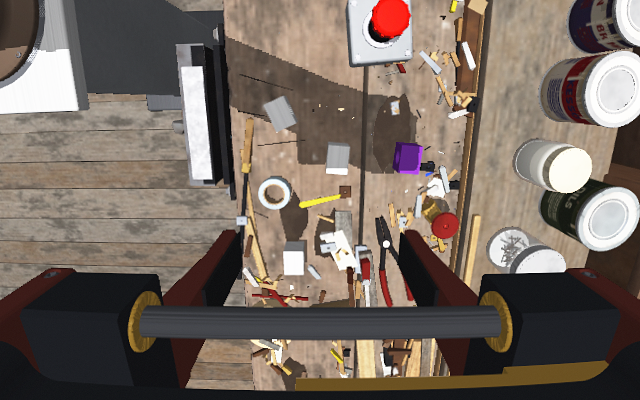

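```bash
python3 - <<'E'
from h import *
import pickle
w1=pickle.load(open("w1.pkl","rb"));w2=pickle.load(open("w2.pkl","rb"))
c=lambda w,x,y,W,H:cv2.resize(w["color"][y:y+H,x:x+W],(400,300),interpolation=cv2.INTER_NEAREST)
m=np.vstack([np.hstack([c(w1,235,150,120,90),c(w1,400,0,100,75)]),np.hstack([c(w2,260,90,100,75)[:, :],c(w2,270,230,60,45)])])
cv2.imwrite("pics/m1.png",m[:,:,::-1])
for px in ((390,18),): print("red",onz(w2,px,.108))
print("tip run",onz(w1,(272,188),.145),onz(w1,(330,197),.145),"root run",onz(w1,(430,130),.145),onz(w1,(452,10),.145))
for p in((279,115),(337,158),(293,257),(407,155)): print(onz(w2,p,.038))
E
```

```text
red [ 0.59382861 -0.06457883  0.108     ]
tip run [0.46624836 0.1385785  0.145     ] [0.53013086 0.12838361 0.145     ] root run [0.63466639 0.20224055 0.145     ] [0.64691171 0.31837    0.145     ]
[ 0.46261049 -0.1693527   0.038     ]
[ 0.54193361 -0.22867173  0.038     ]
[ 0.47579375 -0.38241502  0.038     ]
[ 0.64043412 -0.22450789  0.038     ]
```

View pics/m1.png

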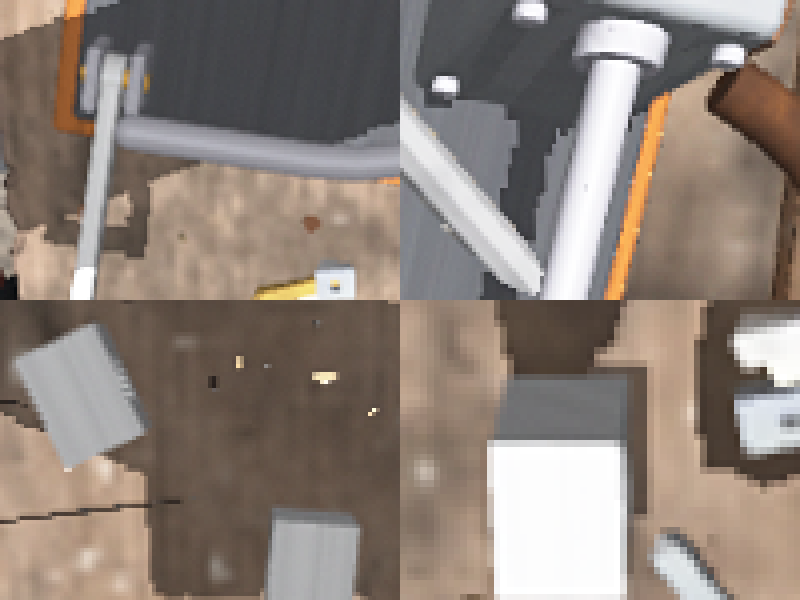

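```bash
python3 - <<'E'
from h import *
import pickle
w1=pickle.load(open("w1.pkl","rb"));w2=pickle.load(open("w2.pkl","rb"))
P=[onz(w1,p,.145) for p in((271.5,189.2),(334,198.7),(442,72.5),(452,25))]
P0=onz(w1,(270.4,189),.145)
a=P[1]-P[0]; b=P[3]-P[2]; print(P,np.arctan2(a[1],a[0]),np.arctan2(-b[0],b[1]))
yaw=np.mean([np.arctan2(a[1],a[0]),np.arctan2(-b[0],b[1])])
# intersection corner feeder (70,-110)
A=np.c_[a[:2],-b[:2]]; s=np.linalg.solve(A,P[2][:2]-P[0][:2]); C=P[0][:2]+s[0]*a[:2]
Rz=np.array([[np.cos(yaw),-np.sin(yaw)],[np.sin(yaw),np.cos(yaw)]])
O=C-Rz@[.07,-.11]; print("yaw",yaw,"O",O,"tip",O+Rz@[-.086,-.11],"seen",P0,"root",O+Rz@[.07,.092],"handle",O+Rz@[-.097,-.215])
print("collar seen",onz(w1,(455.5,11),.145), "handle seen",onz(w1,(252,249),.08))
g=w2["color"].copy()
for p in((279,115),(337,158),(293,257),(407,158)):
    m=np.zeros((402,642),np.uint8); cv2.floodFill(g,m,p,(0,0,0),(9,9,9),(9,9,9),cv2.FLOODFILL_MASK_ONLY)
    cs=cv2.findContours(m[1:-1,1:-1],cv2.RETR_EXTERNAL,cv2.CHAIN_APPROX_NONE)[0]
    k=max(cs,key=cv2.contourArea); q=np.array([onz(w2,x[0].astype(float),.038)[:2] for x in k],np.float32)*1000
    r=cv2.minAreaRect(q); c,(wd,ht),an=r
    if wd>ht: wd,ht,an=ht,wd,an-90
    print(p,"centre",np.round(c,1),"short,long",round(wd,1),round(ht,1),"bore angle",round((an+90)%180-90,1))
E
```

```text
[array([0.46564121, 0.13720913, 0.145     ]), array([0.53458987, 0.12642427, 0.145     ]), array([0.64196166, 0.25989477, 0.145     ]), array([0.64809201, 0.30472024, 0.145     ])] -0.155161393124484 -0.1359171994975565
yaw -0.14553929631102025 O [0.56853462 0.23176534] tip [0.46749096 0.13540052] seen [0.4644359  0.13743532 0.145     ] root [0.65113696 0.31264088] handle [0.44137952 0.03310588]
collar seen [0.65046892 0.31758391 0.145     ] handle seen [0.42452804 0.03292005 0.08      ]
(279, 115) centre [ 463.8 -167.3] short,long 30.7 39.1 bore angle 24.0
(337, 158) centre [ 542.6 -226.7] short,long 29.4 29.7 bore angle -0.2
(293, 257) centre [ 475.3 -392.1] short,long 28.3 37.1 bore angle -1.2
(407, 158) centre [ 642.8 -229.6] short,long 25.7 35.8 bore angle -0.3
```

The montage shows the rod tip at about (271, 189) in w1, the collar at (455, 11), and all three aluminium blocks. The measured sizes agree with those given, so I'm pressing the button next.

Emit:
{"api": "arm_command", "payload": {"hand": 0, "increments": [{"tx": 20,"ty": 45,"tz": 0,"ax": 0,"ay": 0,"az": 0},{"tx": 40,"ty": 90,"tz": -30,"ax": 0,"ay": 0,"az": 0},{"tx": 60,"ty": 135,"tz": -60,"ax": 0,"ay": 0,"az": 0},{"tx": 75,"ty": 168,"tz": -90,"ax": 0,"ay": 0,"az": 0},{"tx": 75,"ty": 168,"tz": -130,"ax": 0,"ay": 0,"az": 0},{"tx": 75,"ty": 168,"tz": -165,"ax": 0,"ay": 0,"az": 0},{"tx": 75,"ty": 168,"tz": -175,"ax": 0,"ay": 0,"az": 0},{"tx": 75,"ty": 168,"tz": -175,"ax": 0,"ay": 0,"az": 0},{"tx": 75,"ty": 168,"tz": -175,"ax": 0,"ay": 0,"az": 0}]}}

```text
clock: 2.95
position: [0.596, -0.0621, 0.1241]
orientation: [0.001, 0.707, 0.707, 0.001]
ft_force: [0.1, -1.4, 0.0]
finger_gap: 0.0194
grip_force: 0.0
```

```bash
python3 - <<'E'
from h import *
w=cam("wrist"); save(w,"b1.png"); s=state(); print(s["position"],s["ft_force"],s["finger_gap"])
hsv=cv2.cvtColor(w["color"],cv2.COLOR_RGB2HSV)
m=(((hsv[...,0]<6)|(hsv[...,0]>175))&(hsv[...,1]>180)&(hsv[...,2]>120)).astype(np.uint8)
n,l,st,c=cv2.connectedComponentsWithStats(m)
for i in np.argsort(-st[1:,4])[:3]+1: print(st[i],c[i],onz(w,c[i],.108))
print(proj(w,s["position"]))
E
```

```text
[ 0.59635981 -0.06226568  0.12452557] [-0.15852575  0.5796556  -0.02025445] 0.01524976114563993
[ 291  189   60   60 2580] [320.1620155  217.85620155] [ 0.59542992 -0.0580578   0.108     ]
[356 235   5   3  12] [357.83333333 236.08333333] [ 0.62140799 -0.07149015  0.108     ]
[[321.70488363 233.28354649]]
```

View pics/b1.png

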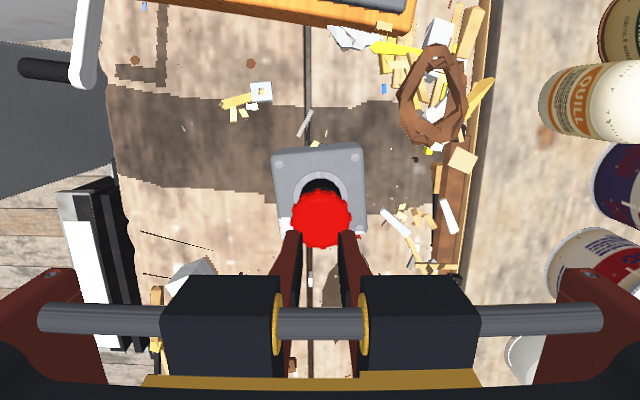

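Emit:
{"api": "arm_command", "payload": {"hand": 0, "increments": [{"tx": -1,"ty": 2,"tz": -8,"ax": 0,"ay": 0,"az": 0},{"tx": -1,"ty": 2,"tz": -14,"ax": 0,"ay": 0,"az": 0},{"tx": -1,"ty": 2,"tz": -20,"ax": 0,"ay": 0,"az": 0},{"tx": -1,"ty": 2,"tz": -24,"ax": 0,"ay": 0,"az": 0},{"tx": -1,"ty": 2,"tz": -27,"ax": 0,"ay": 0,"az": 0},{"tx": -1,"ty": 2,"tz": -27,"ax": 0,"ay": 0,"az": 0},{"tx": -1,"ty": 2,"tz": -27,"ax": 0,"ay": 0,"az": 0}]}}

```text
clock: 3.7
position: [0.594, -0.06, 0.0952]
orientation: [-0.0, 0.707, 0.707, -0.0]
ft_force: [-0.3, 0.7, -0.7]
finger_gap: 0.0008
grip_force: 0.0
```

```bash
python3 - <<'E'
from h import *
w=cam("wrist"); save(w,"b2.png")
for i in range(2): s=state(); print(s["position"],s["ft_force"],s["finger_gap"]); 
sc=cam("scene"); a=w["color"][150:350,220:420]; b=sc["color"][170:245,310:410]
cv2.imwrite("pics/m2.png",np.hstack([cv2.resize(a,(400,400)),cv2.resize(b,(400,300))[:].copy() if 0 else cv2.resize(b,(400,400))])[:,:,::-1])
E
```

```text
[ 0.59415889 -0.06007778  0.09538101] [-0.15037654 -0.09186749  0.41183009] 0.0005390873059531357
[ 0.59415889 -0.06007778  0.09538101] [-0.15037654 -0.09186749  0.41183009] 0.0005390873059531357
```

View pics/m2.png

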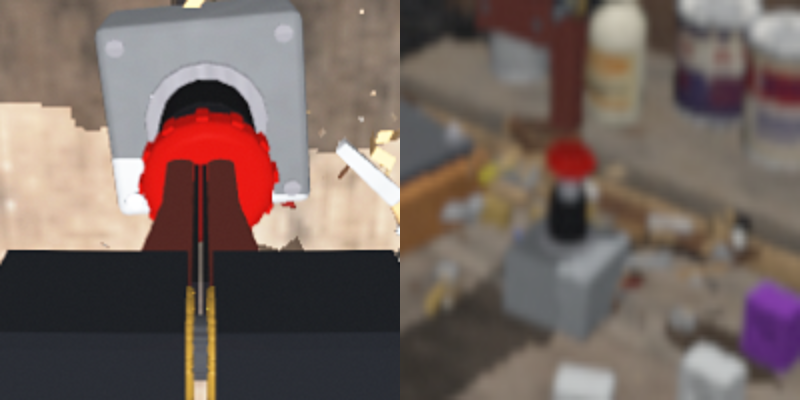

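```bash
python3 - <<'E'
from h import *
import pickle
sc=cam("scene"); w=cam("wrist"); D=pickle.load(open("D0.pkl","rb")); w2=pickle.load(open("w2.pkl","rb"))
print("tcp->scene",proj(sc,[.594,-.060,.0954]),"head centre up/down",proj(sc,[[.5955,-.06,.099],[.5955,-.06,.090]]))
def red(im,y0=0,y1=400):
    hsv=cv2.cvtColor(im["color"],cv2.COLOR_RGB2HSV)
    m=(((hsv[...,0]<6)|(hsv[...,0]>175))&(hsv[...,1]>180)&(hsv[...,2]>120)).astype(np.uint8); m[:y0]=0; m[y1:]=0
    n,l,st,c=cv2.connectedComponentsWithStats(m); i=np.argmax(st[1:,4])+1; return st[i],c[i]
for n,im,a,b in(("scene0",D["scene"],180,220),("scene now",sc,180,220),("w2",w2,0,60),("w0",D["wrist"],220,290)): print(n,*red(im,a,b))
c1=red(D["wrist"],220,290)[1];c2=red(w2,0,60)[1];c3=red(D["scene"],180,220)[1]
print(pair(D["wrist"],c1,w2,c2),pair(D["wrist"],c1,D["scene"],c3),pair(w2,c2,D["scene"],c3))
E
```

```text
tcp->scene [[351.2219035  200.39222008]] head centre up/down [[351.52170424 199.25445743]
 [351.41290131 201.75206995]]
scene0 [347 196  12   7  68] [351.98529412 199.08823529]
scene now [347 198  11   5  49] [352.         199.85714286]
w2 [ 371    0   40   38 1151] [390.36403128  17.1789748 ]
w0 [ 270  231   43   44 1383] [291.28488792 252.34273319]
(array([ 0.59564338, -0.06191405,  0.10028669]), np.float64(0.0001867991290021906)) (array([ 0.59549797, -0.06188663,  0.10013131]), np.float64(0.00015022202045526006)) (array([ 0.59573685, -0.06177787,  0.099983  ]), np.float64(0.00022401527834218875))
```

Emit:
{"api": "arm_command", "payload": {"increments": [{"tx": 0,"ty": 0,"tz": -3,"ax": 0,"ay": 0,"az": 0},{"tx": 0,"ty": 0,"tz": -6,"ax": 0,"ay": 0,"az": 0},{"tx": 0,"ty": 0,"tz": -6,"ax": 0,"ay": 0,"az": 0},{"tx": 0,"ty": 0,"tz": -6,"ax": 0,"ay": 0,"az": 0}]}}

```text
clock: 4.3
position: [0.5939, -0.06, 0.0891]
orientation: [-0.0, 0.707, 0.707, -0.0]
ft_force: [0.1, -0.3, 0.1]
finger_gap: 0.0001
grip_force: 0.0
```

```bash
python3 - <<'E'
from h import *
sc=cam("scene"); w=cam("wrist"); 
cv2.imwrite("pics/m3.png",np.hstack([cv2.resize(w["color"][150:290,250:390],(400,400)),cv2.resize(sc["color"][170:230,320:380],(400,400))])[:,:,::-1]); print(state())
E
```

```text
{'clock': 4.4, 'joints': array([-0.01873992,  0.47355194,  0.0515256 ,  1.78095034, -0.03030084,
        0.88784663,  0.04628484]), 'dq': array([-1.43058453e-03, -2.35438832e-03, -3.59677145e-04, -4.63022647e-04,
        2.63667312e-06, -9.02635591e-05,  1.31554111e-03]), 'joint_efforts': array([-4.16591763e-03, -5.84658015e+01,  1.64961208e+00, -2.48562831e+01,
       -4.48682299e-02,  2.13914429e-02,  1.51102713e-04]), 'position': array([ 0.59400834, -0.05999247,  0.08924954]), 'orientation': array([-1.93579047e-06,  7.07094342e-01,  7.07119220e-01,  7.35993775e-06]), 'ft_force': array([-0.18271486,  0.44282551,  0.00523303]), 'moment': array([ 0.03540367,  0.00740924, -0.03625343]), 'grip_force': 0.0, 'finger_gap': 0.0003781049869030944}
```

View pics/m3.png

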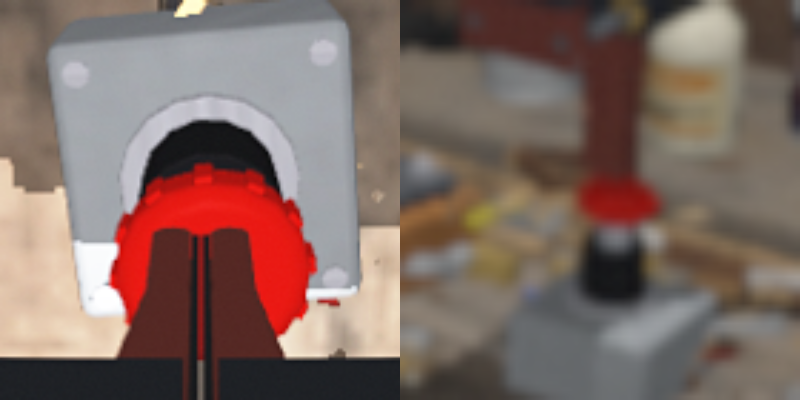

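Emit:
{"api": "arm_command", "payload": {"increments": [{"tx": 0,"ty": 0,"tz": 30,"ax": 0,"ay": 0,"az": 0},{"tx": 0,"ty": 0,"tz": 60,"ax": 0,"ay": 0,"az": 0},{"tx": 0,"ty": 0,"tz": 60,"ax": 0,"ay": 0,"az": 0}]}}

```text
clock: 4.7
position: [0.5966, -0.0602, 0.1534]
orientation: [0.002, 0.707, 0.707, 0.002]
ft_force: [-0.2, -0.1, 0.7]
finger_gap: 0.0007
grip_force: 0.0
```

```bash
cat >> h.py <<'E'
def red(im,y0=0,y1=400):
    hsv=cv2.cvtColor(im["color"],cv2.COLOR_RGB2HSV)
    m=(((hsv[...,0]<6)|(hsv[...,0]>175))&(hsv[...,1]>180)&(hsv[...,2]>120)).astype(np.uint8); m[:y0]=0; m[y1:]=0
    n,l,st,c=cv2.connectedComponentsWithStats(m); i=np.argmax(st[1:,4])+1; return st[i],c[i]
E
python3 - <<'E'
from h import *
import pickle
D=pickle.load(open("D0.pkl","rb"))
sc=cam("scene"); w=cam("wrist"); save(w,"b3.png"); save(sc,"s3.png")
print(red(sc,180,220),red(D["scene"],180,220)); r=red(w); print(r, state()["position"])
print(pair(sc,red(sc,180,220)[1],w,r[1]), "disc proj", proj(w,[[.5955,-.062+dy,z] for z in(.108,.099) for dy in(-.0205,.0205)]))
E
```

```text
(array([347, 198,  11,   5,  48], dtype=int32), array([352.10416667, 199.89583333])) (array([347, 196,  12,   7,  68], dtype=int32), array([351.98529412, 199.08823529]))
(array([ 294,  182,   55,   51, 2058], dtype=int32), array([320.85714286, 207.69630709])) [ 0.59439619 -0.06003807  0.1498318 ]
(array([ 0.59577206, -0.06194317,  0.09706992]), np.float64(0.000500444066379342)) disc proj [[320.77923727 237.32469   ]
 [320.81886171 186.6382319 ]
 [320.70778084 232.78527277]
 [320.74234749 183.64149236]]
```

```bash
python3 - <<'E'
from h import *
import pickle
w=cam("wrist"); st,c=red(w); p=np.array(state()["position"]); print(st,p)
D=pickle.load(open("D0.pkl","rb")); b=cv2.imread("pics/b1.png")[:,:,::-1]
th=np.linspace(0,2*np.pi,90)
def bb(im,zt,r=.0205):
    P=[[.5956+r*np.cos(t),-.062+r*np.sin(t),z] for t in th for z in(zt,zt-.018)]
    q=proj(im,P); return q.min(0),q.max(0)
b1=dict(w); b1["t"]=w["t"]+np.array([.59636,-.06227,.12453])-p
print("b1 obs", red({"color":b})[0]); 
for n,im in(("b1",b1),("now",w)):
    for z in(.108,.099): print(n,z,*bb(im,z))
E
```

```text
[ 296  183   54   52 2059] [ 0.59371014 -0.05993449  0.14886558]
b1 obs [ 291  189   60   60 2580]
b1 0.108 [289.00082517 186.46132232] [348.92163659 249.4152214 ]
b1 0.099 [290.15357805 183.3692769 ] [347.81214817 243.94525838]
now 0.108 [295.50043581 181.44807641] [349.51484178 238.25592256]
now 0.099 [296.32253471 178.80325491] [348.489555  233.6611947]
```

Emit:
{"api": "arm_command", "payload": {"increments": [{"tx": -50,"ty": 0,"tz": 0,"ax": 0,"ay": 0,"az": 0},{"tx": -90,"ty": 0,"tz": 0,"ax": 0,"ay": 0,"az": 0},{"tx": -90,"ty": 0,"tz": 0,"ax": 0,"ay": 0,"az": 0},{"tx": -90,"ty": 0,"tz": 0,"ax": 0,"ay": 0,"az": 0}]}}

```text
clock: 5.25
position: [0.5034, -0.06, 0.1488]
orientation: [-0.0, 0.707, 0.707, -0.0]
ft_force: [0.9, -0.6, -0.2]
finger_gap: 0.0005
grip_force: 0.0
```

```bash
python3 - <<'E'
from h import *
w=cam("wrist"); sc=cam("scene"); sd=cam("side"); save(w,"b4.png")
th=np.linspace(0,2*np.pi,90)
def bb(im,zt,r=.0205):
    P=[[.5956+r*np.cos(t),-.062+r*np.sin(t),z] for t in th for z in(zt,zt-.018)]
    q=proj(im,P); return np.round(np.r_[q.min(0),q.max(0)],1)
print(red(w)); print(red(sc,180,220)[0])
for z in(.108,.099): print(z,bb(w,z),bb(sc,z),bb(sd,z))
E
```

```text
(array([ 411,  183,   56,   54, 2236], dtype=int32), array([438.35017889, 209.77146691]))
[347 198  11   5  48]
0.108 [409.  181.9 468.3 238.5] [345.7 194.5 358.4 204.4] [337.4 182.9 348.5 194.3]
0.099 [406.2 179.3 463.4 233.9] [345.6 197.  358.3 206.9] [337.4 184.4 348.4 195.8]
```

```bash
python3 - <<'E'
from h import *
w=cam("wrist"); p=np.array(state()["position"])
th=np.linspace(0,2*np.pi,90)
def bb(im,zt,r=.0205):
    P=[[.5956+r*np.cos(t),-.062+r*np.sin(t),z] for t in th for z in(zt,zt-.018)]
    q=proj(im,P); return np.round(np.r_[q.min(0),q.max(0)],1)
b=cv2.imread("pics/b2.png")[:,:,::-1]; m3=cv2.imread("pics/m3.png")[:,:400,::-1]
for n,c,z in(("b2",b,.0954),("m3",m3,.08925)):
    im=dict(w); im["t"]=w["t"]+np.array([.59405,-.0600,z])-p
    o=red({"color":c})[0][:4].astype(float); o[2:]+=o[:2]
    if n=="m3": o=o*.35+[250,150,250,150]
    print(n,o)
    for zt in(.108,.099,.095,.089): print(zt,bb(im,zt))
E
```

```text
b2 [290. 204. 359. 270.]
0.108 [289.4 202.3 358.1 274.5]
0.099 [290.7 198.1 356.4 267.3]
0.095 [291.3 196.4 355.8 264.2]
0.089 [292.  193.9 354.8 259.9]
m3 [288.85 207.4  360.6  275.65]
0.108 [288.4 205.3 359.3 279.8]
0.099 [289.8 200.9 357.5 272.2]
0.095 [290.4 199.1 356.8 269. ]
0.089 [291.2 196.5 355.8 264.4]
```

The red head stays at its up height (wrist box 411–467, 183–237), and the fingertips appear to end above it. So the real tips sit roughly 15–19 mm higher than the reported z. I'll press lower and use the force as a guide.

Emit:
{"api": "arm_command", "payload": {"increments": [{"tx": 50,"ty": -1,"tz": 0,"ax": 0,"ay": 0,"az": 0},{"tx": 91,"ty": -1,"tz": -10,"ax": 0,"ay": 0,"az": 0},{"tx": 91,"ty": -1,"tz": -40,"ax": 0,"ay": 0,"az": 0},{"tx": 91,"ty": -1,"tz": -58,"ax": 0,"ay": 0,"az": 0},{"tx": 91,"ty": -1,"tz": -61,"ax": 0,"ay": 0,"az": 0},{"tx": 91,"ty": -1,"tz": -64,"ax": 0,"ay": 0,"az": 0},{"tx": 91,"ty": -1,"tz": -64,"ax": 0,"ay": 0,"az": 0}]}}

```text
clock: 6.15
position: [0.5956, -0.061, 0.0857]
orientation: [0.0, 0.707, 0.707, 0.0]
ft_force: [-0.2, 0.9, 0.6]
finger_gap: 0.0006
grip_force: 0.0
```

Emit:
{"api": "arm_command", "payload": {"increments": [{"tx": 0,"ty": 0,"tz": -2,"ax": 0,"ay": 0,"az": 0},{"tx": 0,"ty": 0,"tz": -4,"ax": 0,"ay": 0,"az": 0},{"tx": 0,"ty": 0,"tz": -4,"ax": 0,"ay": 0,"az": 0}]}}

```text
clock: 6.45
position: [0.5957, -0.061, 0.0821]
orientation: [0.001, 0.707, 0.707, 0.001]
ft_force: [0.4, -0.7, 3.2]
finger_gap: 0.0008
grip_force: 1.5
```

```bash
python3 - <<'E'
from h import *
w=cam("wrist"); save(w,"b5.png"); s=state();print(red(w)[0],s["position"],s["ft_force"],s["moment"])
th=np.linspace(0,2*np.pi,90)
def bb(im,zt,r=.0205):
    P=[[.5956+r*np.cos(t),-.062+r*np.sin(t),z] for t in th for z in(zt,zt-.018)]
    q=proj(im,P); return np.round(np.r_[q.min(0),q.max(0)],1)
for zt in(.108,.099,.095): print(zt,bb(w,zt))
sc=cam("scene"); print(red(sc,180,220))
E
```

```text
[ 285  209   74   71 2073] [ 0.59572383 -0.06103414  0.08210884] [ 1.47881933 -0.38445573  3.50788958] [-0.00952644 -0.0552587  -0.01966725]
0.108 [284.4 207.4 358.1 284.8]
0.099 [286.  202.8 356.3 276.7]
0.095 [286.6 200.8 355.6 273.3]
(array([347, 199,  11,   4,  38], dtype=int32), array([352.21052632, 200.44736842]))
```

Contact shows at reported z ≈ 0.083, so I'm pressing on.

Emit:
{"api": "arm_command", "payload": {"increments": [{"tx": 0,"ty": 0,"tz": -3,"ax": 0,"ay": 0,"az": 0},{"tx": 0,"ty": 0,"tz": -6,"ax": 0,"ay": 0,"az": 0},{"tx": 0,"ty": 0,"tz": -9,"ax": 0,"ay": 0,"az": 0},{"tx": 0,"ty": 0,"tz": -9,"ax": 0,"ay": 0,"az": 0}]}}

```text
clock: 6.95
position: [0.5953, -0.0611, 0.0729]
orientation: [0.0, 0.707, 0.707, 0.0]
ft_force: [-0.9, 1.0, 8.0]
finger_gap: 0.0005
grip_force: 4.1
```

Emit:
{"api": "arm_command", "payload": {"increments": [{"tx": 0,"ty": 0,"tz": -2,"ax": 0,"ay": 0,"az": 0},{"tx": 0,"ty": 0,"tz": -3,"ax": 0,"ay": 0,"az": 0},{"tx": 0,"ty": 0,"tz": -3,"ax": 0,"ay": 0,"az": 0}]}}

```text
clock: 7.25
position: [0.5958, -0.061, 0.0724]
orientation: [0.001, 0.707, 0.707, 0.001]
ft_force: [-8.0, 0.1, 28.8]
finger_gap: 0.0004
grip_force: 14.1
```

Emit:
{"api": "arm_command", "payload": {"hand": 87, "increments": [{"tx": 0,"ty": 0,"tz": 40,"ax": 0,"ay": 0,"az": 0},{"tx": -40,"ty": 0,"tz": 80,"ax": 0,"ay": 0,"az": 0},{"tx": -80,"ty": 0,"tz": 80,"ax": 0,"ay": 0,"az": 0},{"tx": -90,"ty": 0,"tz": 80,"ax": 0,"ay": 0,"az": 0},{"tx": -90,"ty": 0,"tz": 80,"ax": 0,"ay": 0,"az": 0}]}}

```text
clock: 7.75
position: [0.5036, -0.0611, 0.1493]
orientation: [-0.0, 0.707, 0.707, -0.0]
ft_force: [0.1, 0.4, 0.4]
finger_gap: 0.0367
grip_force: 0.0
```

```bash
python3 - <<'E'
from h import *
w=cam("wrist"); save(w,"b6.png"); s=state();print(red(w)[0],s["position"])
th=np.linspace(0,2*np.pi,90)
def bb(im,zt,r=.0205):
    P=[[.5956+r*np.cos(t),-.062+r*np.sin(t),z] for t in th for z in(zt,zt-.018)]
    q=proj(im,P); return np.round(np.r_[q.min(0),q.max(0)],1)
for zt in(.108,.099): print(zt,bb(w,zt))
sc=cam("scene"); print(red(sc,180,220))
E
```

```text
[ 407  179   55   52 2087] [ 0.50503937 -0.06094806  0.14914106]
0.108 [408.8 180.4 468.  236.9]
0.099 [406.  177.8 463.1 232.4]
(array([347, 199,  11,   7,  55], dtype=int32), array([351.85454545, 202.38181818]))
```

The button is latched: the wrist box 407–462, 179–231 matches the down height. The fingertips really end about 25 mm above the reported z, and I'll allow for that from here on. Next is block 1.

Emit:
{"api": "arm_command", "payload": {"hand": 66, "increments": [{"tx": -5,"ty": -15,"tz": 0,"ax": 0,"ay": 0,"az": -8},{"tx": -10,"ty": -30,"tz": 0,"ax": 0,"ay": 0,"az": -16},{"tx": -15,"ty": -45,"tz": 0,"ax": 0,"ay": 0,"az": -24},{"tx": -20,"ty": -60,"tz": 0,"ax": 0,"ay": 0,"az": -32},{"tx": -30,"ty": -75,"tz": -10,"ax": 0,"ay": 0,"az": -40},{"tx": -35,"ty": -90,"tz": -20,"ax": 0,"ay": 0,"az": -48},{"tx": -40,"ty": -106,"tz": -30,"ax": 0,"ay": 0,"az": -56},{"tx": -41,"ty": -106,"tz": -40,"ax": 0,"ay": 0,"az": -64},{"tx": -41,"ty": -106,"tz": -50,"ax": 0,"ay": 0,"az": -66},{"tx": -41,"ty": -106,"tz": -50,"ax": 0,"ay": 0,"az": -66},{"tx": -41,"ty": -106,"tz": -50,"ax": 0,"ay": 0,"az": -66}]}}

```text
clock: 8.95
position: [0.4644, -0.1666, 0.0988]
orientation: [-0.0, 0.978, 0.21, -0.001]
ft_force: [0.1, 0.7, 0.8]
finger_gap: 0.0658
grip_force: 0.0
```

```bash
cat >> h.py <<'E'
def block(im,xy,z=.038,tol=9):
    p=tuple(int(round(v)) for v in proj(im,[xy[0],xy[1],z])[0]); g=im["color"].copy()
    m=np.zeros((402,642),np.uint8); cv2.floodFill(g,m,p,(0,0,0),(tol,)*3,(tol,)*3,cv2.FLOODFILL_MASK_ONLY)
    cs=cv2.findContours(m[1:-1,1:-1],cv2.RETR_EXTERNAL,cv2.CHAIN_APPROX_NONE)[0]
    k=max(cs,key=cv2.contourArea); q=np.array([onz(im,x[0].astype(float),z)[:2] for x in k],np.float32)*1000
    c,(wd,ht),an=cv2.minAreaRect(q)
    if wd>ht: wd,ht,an=ht,wd,an-90
    return "px",p,"centre",np.round(c,1),"short,long",round(wd,1),round(ht,1),"bore",round((an+90)%180-90,1)
E
python3 - <<'E'
from h import *
w=cam("wrist"); save(w,"c1.png"); s=state(); print(s["position"],s["finger_gap"],w["t"])
print(block(w,(.4638,-.1673)),proj(w,[.4638,-.1673,.038]),proj(w,s["position"]))
q=s["orientation"];y=R.from_quat([q[1],q[2],q[3],q[0]]).as_matrix()[:,1];print(np.degrees(np.arctan2(y[1],y[0])))
E
```

```text
[ 0.46462537 -0.16670626  0.09922709] 0.0661014892304786 [ 0.53541647 -0.13289591  0.2859771 ]
('px', (322, 202), 'centre', array([ 463.5, -167.8]), 'short,long', 28.2, 39.4, 'bore', 24.2) [[322.43347282 202.19529224]] [[322.81750462 230.3625404 ]]
-65.80074121632529
```

Emit:
{"api": "arm_command", "payload": {"increments": [{"tx": -1,"ty": -1,"tz": -40,"ax": 0,"ay": 0,"az": 0},{"tx": -1,"ty": -1,"tz": -75,"ax": 0,"ay": 0,"az": 0},{"tx": -1,"ty": -1,"tz": -95,"ax": 0,"ay": 0,"az": 0},{"tx": -1,"ty": -1,"tz": -105,"ax": 0,"ay": 0,"az": 0},{"tx": -1,"ty": -1,"tz": -109,"ax": 0,"ay": 0,"az": 0},{"tx": -1,"ty": -1,"tz": -109,"ax": 0,"ay": 0,"az": 0}]}}

```text
clock: 9.6
position: [0.4635, -0.1681, -0.0093]
orientation: [0.0, 0.978, 0.208, 0.0]
ft_force: [-0.4, 0.3, 1.0]
finger_gap: 0.0658
grip_force: 0.0
```

Emit:
{"api": "arm_command", "payload": {"hand": 30, "increments": [{"tx": 0,"ty": 0,"tz": 0,"ax": 0,"ay": 0,"az": 0},{"tx": 0,"ty": 0,"tz": 0,"ax": 0,"ay": 0,"az": 0},{"tx": 0,"ty": 0,"tz": 0,"ax": 0,"ay": 0,"az": 0},{"tx": 0,"ty": 0,"tz": 0,"ax": 0,"ay": 0,"az": 0},{"tx": 0,"ty": 0,"tz": 0,"ax": 0,"ay": 0,"az": 0},{"tx": 0,"ty": 0,"tz": 0,"ax": 0,"ay": 0,"az": 0},{"tx": 0,"ty": 0,"tz": 0,"ax": 0,"ay": 0,"az": 0},{"tx": 0,"ty": 0,"tz": 0,"ax": 0,"ay": 0,"az": 0}]}}

```text
clock: 10.4
position: [0.4635, -0.1682, -0.0092]
orientation: [0.0, 0.978, 0.208, 0.001]
ft_force: [0.1, 0.7, 6.9]
finger_gap: 0.0403
grip_force: 30.0
```

Emit:
{"api": "arm_command", "payload": {"increments": [{"tx": 0,"ty": 0,"tz": 30,"ax": 0,"ay": 0,"az": 0},{"tx": 0,"ty": 5,"tz": 70,"ax": 0,"ay": 0,"az": -4},{"tx": -5,"ty": 30,"tz": 110,"ax": 0,"ay": 0,"az": -8},{"tx": -15,"ty": 75,"tz": 120,"ax": 0,"ay": 0,"az": -14},{"tx": -25,"ty": 120,"tz": 120,"ax": 0,"ay": 0,"az": -20},{"tx": -37,"ty": 165,"tz": 120,"ax": 0,"ay": 0,"az": -26},{"tx": -37,"ty": 210,"tz": 120,"ax": 0,"ay": 0,"az": -32},{"tx": -37,"ty": 255,"tz": 120,"ax": 0,"ay": 0,"az": -32.7},{"tx": -37,"ty": 295,"tz": 120,"ax": 0,"ay": 0,"az": -32.7},{"tx": -37,"ty": 311,"tz": 120,"ax": 0,"ay": 0,"az": -32.7},{"tx": -37,"ty": 311,"tz": 120,"ax": 0,"ay": 0,"az": -32.7},{"tx": -37,"ty": 311,"tz": 120,"ax": 0,"ay": 0,"az": -32.7}]}}

```text
clock: 11.6
position: [0.4257, 0.1424, 0.1101]
orientation: [0.0, 0.997, -0.076, -0.0]
ft_force: [0.2, 0.1, -1.2]
finger_gap: 0.0404
grip_force: 30.0
```

```bash
python3 - <<'E'
from h import *
import pickle
w=cam("wrist"); pickle.dump(w,open("t1.pkl","wb")); s=state(); print(s["position"],s["finger_gap"],w["t"],s["ft_force"])
print("tip px",proj(w,[[.466,.137,.145],[.53,.1275,.145]]),"block top px",proj(w,[*s["position"][:2],.158]))
cv2.imwrite("pics/t1.png",cv2.resize(w["color"][:,120:520],(800,800))[0:600,:,::-1])
E
```

```text
[0.42578472 0.14178088 0.11010568] 0.040145478806770274 [0.50254542 0.13222241 0.29724271] [ 0.14232154 -0.60849508 -0.57983312]
tip px [[321.12907832 179.07638785]
 [320.67892094  35.52445746]] block top px [[323.90947635 266.25681539]]
```

View pics/t1.png

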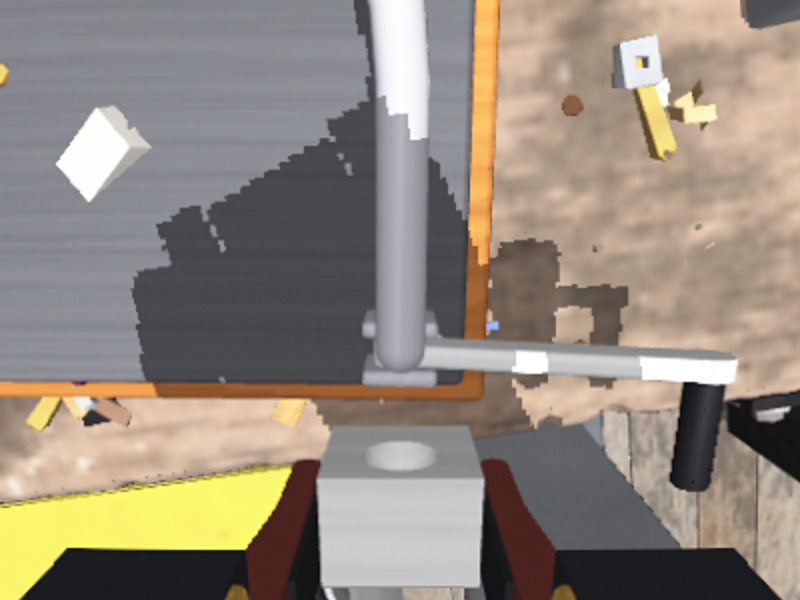

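The rod is at column 320.5 and the block centre at 320.5, parallel and level. Threading now.

Emit:
{"api": "arm_command", "payload": {"increments": [{"tx": 12,"ty": -2,"tz": 0,"ax": 0,"ay": 0,"az": 0},{"tx": 20,"ty": -3,"tz": 0,"ax": 0,"ay": 0,"az": 0},{"tx": 28,"ty": -4,"tz": 0,"ax": 0,"ay": 0,"az": 0},{"tx": 36,"ty": -5,"tz": 0,"ax": 0,"ay": 0,"az": 0},{"tx": 45,"ty": -7,"tz": 0,"ax": 0,"ay": 0,"az": 0},{"tx": 55,"ty": -8,"tz": 0,"ax": 0,"ay": 0,"az": 0},{"tx": 60,"ty": -9,"tz": 0,"ax": 0,"ay": 0,"az": 0}]}}

```text
clock: 12.35
position: [0.4872, 0.1338, 0.1102]
orientation: [0.0, 0.997, -0.076, 0.0]
ft_force: [-0.3, 0.3, -0.8]
finger_gap: 0.0399
grip_force: 30.0
```

```bash
cat > way.py <<'E'
import numpy as np
yaw=-.147; tip=np.array([466,137.]); c,s=np.cos(yaw),np.sin(yaw); M=np.array([[c,-s],[s,c]])
def W(f): return tip+M@(np.array(f)-[-86,-110])
def arc(d): t=np.radians(d); return (-20+90*np.sin(t),-20-90*np.cos(t)),d
A=[((-66,-110),0),((-50,-110),0),((-35,-110),0),((-20,-110),0)]+[arc(d) for d in(7.5,15,22.5,30,37.5,45)]
B=[arc(d) for d in(45,52.5,60,67.5,75,82.5,90)]+[((70,y),90) for y in(-5,15,40)]
if __name__=="__main__":
    for L in(A,B):
        p0=W(L[0][0])
        print([(*np.round(W(f)-p0).astype(int),d-L[0][1]) for f,d in L[1:]],W(L[-1][0]))
    print("root dir",M@[0,1],W((70,92)))
E
python3 way.py
```

```text
[(np.int64(16), np.int64(-2), 0), (np.int64(31), np.int64(-5), 0), (np.int64(46), np.int64(-7), 0), (np.int64(57), np.int64(-8), 7.5), (np.int64(69), np.int64(-7), 15), (np.int64(81), np.int64(-5), 22.5), (np.int64(92), np.int64(-1), 30), (np.int64(102), np.int64(4), 37.5), (np.int64(112), np.int64(10), 45)] [598.10247624 144.0876284 ]
[(np.int64(9), np.int64(8), 7.5), (np.int64(17), np.int64(16), 15), (np.int64(24), np.int64(26), 22.5), (np.int64(29), np.int64(36), 30), (np.int64(33), np.int64(48), 37.5), (np.int64(35), np.int64(59), 45), (np.int64(38), np.int64(74), 45), (np.int64(41), np.int64(94), 45), (np.int64(44), np.int64(118), 45)] [642.28820367 262.53274174]
root dir [0.14647115 0.98921494] [649.90470353 313.97191873]
```

Emit:
{"api": "arm_command", "payload": {"increments": [{"tx": 16,"ty": -2,"tz": 0,"ax": 0,"ay": 0,"az": 0},{"tx": 31,"ty": -5,"tz": 0,"ax": 0,"ay": 0,"az": 0},{"tx": 46,"ty": -7,"tz": 0,"ax": 0,"ay": 0,"az": 0},{"tx": 57,"ty": -8,"tz": 0,"ax": 0,"ay": 0,"az": 7.5},{"tx": 69,"ty": -7,"tz": 0,"ax": 0,"ay": 0,"az": 15},{"tx": 81,"ty": -5,"tz": 0,"ax": 0,"ay": 0,"az": 22.5},{"tx": 92,"ty": -1,"tz": 0,"ax": 0,"ay": 0,"az": 30},{"tx": 102,"ty": 4,"tz": 0,"ax": 0,"ay": 0,"az": 37.5},{"tx": 112,"ty": 10,"tz": 0,"ax": 0,"ay": 0,"az": 45},{"tx": 112,"ty": 10,"tz": 0,"ax": 0,"ay": 0,"az": 45},{"tx": 112,"ty": 10,"tz": 0,"ax": 0,"ay": 0,"az": 45}]}}

```text
clock: 13.45
position: [0.5977, 0.1436, 0.1098]
orientation: [-0.0, 0.951, 0.31, -0.0]
ft_force: [0.3, -0.7, -0.8]
finger_gap: 0.04
grip_force: 30.0
```

Emit:
{"api": "arm_command", "payload": {"increments": [{"tx": 9,"ty": 8,"tz": 0,"ax": 0,"ay": 0,"az": 7.5},{"tx": 17,"ty": 16,"tz": 0,"ax": 0,"ay": 0,"az": 15},{"tx": 24,"ty": 26,"tz": 0,"ax": 0,"ay": 0,"az": 22.5},{"tx": 29,"ty": 36,"tz": 0,"ax": 0,"ay": 0,"az": 30},{"tx": 33,"ty": 48,"tz": 0,"ax": 0,"ay": 0,"az": 37.5},{"tx": 35,"ty": 59,"tz": 0,"ax": 0,"ay": 0,"az": 45},{"tx": 38,"ty": 74,"tz": 0,"ax": 0,"ay": 0,"az": 45},{"tx": 41,"ty": 94,"tz": 0,"ax": 0,"ay": 0,"az": 45},{"tx": 44,"ty": 118,"tz": 0,"ax": 0,"ay": 0,"az": 45},{"tx": 44,"ty": 118,"tz": 0,"ax": 0,"ay": 0,"az": 45},{"tx": 44,"ty": 118,"tz": 0,"ax": 0,"ay": 0,"az": 45}]}}

```text
clock: 14.55
position: [0.6414, 0.2633, 0.1099]
orientation: [-0.0, 0.759, 0.651, -0.0]
ft_force: [0.4, -0.7, -0.6]
finger_gap: 0.0399
grip_force: 30.0
```

Emit:
{"api": "arm_command", "payload": {"increments": [{"tx": 2,"ty": 12,"tz": 0,"ax": 0,"ay": 0,"az": 0},{"tx": 3,"ty": 22,"tz": 0,"ax": 0,"ay": 0,"az": 0},{"tx": 5,"ty": 30,"tz": 0,"ax": 0,"ay": 0,"az": 0},{"tx": 5,"ty": 34,"tz": 0,"ax": 0,"ay": 0,"az": 0},{"tx": 5,"ty": 34,"tz": 0,"ax": 0,"ay": 0,"az": 0}]}}

```text
clock: 15.05
position: [0.6471, 0.296, 0.1101]
orientation: [0.0, 0.759, 0.651, -0.0]
ft_force: [0.1, -1.4, -1.1]
finger_gap: 0.04
grip_force: 30.0
```

Emit:
{"api": "arm_command", "payload": {"hand": 66, "increments": [{"tx": 0,"ty": 0,"tz": -2,"ax": 0,"ay": 0,"az": 0},{"tx": 0,"ty": 0,"tz": -2,"ax": 0,"ay": 0,"az": 0},{"tx": 0,"ty": 0,"tz": -2,"ax": 0,"ay": 0,"az": 0},{"tx": 0,"ty": 0,"tz": -2,"ax": 0,"ay": 0,"az": 0}]}}

```text
clock: 15.45
position: [0.6471, 0.2959, 0.1084]
orientation: [-0.0, 0.759, 0.651, 0.0]
ft_force: [-0.5, 0.2, 0.7]
finger_gap: 0.0649
grip_force: 0.0
```

Emit:
{"api": "arm_command", "payload": {"increments": [{"tx": 0,"ty": 0,"tz": 40,"ax": 0,"ay": 0,"az": 0},{"tx": 0,"ty": -5,"tz": 80,"ax": 0,"ay": 0,"az": -4},{"tx": -5,"ty": -30,"tz": 110,"ax": 0,"ay": 0,"az": -12},{"tx": -15,"ty": -75,"tz": 120,"ax": 0,"ay": 0,"az": -20},{"tx": -25,"ty": -120,"tz": 120,"ax": 0,"ay": 0,"az": -28},{"tx": -35,"ty": -165,"tz": 120,"ax": 0,"ay": 0,"az": -36},{"tx": -45,"ty": -210,"tz": 120,"ax": 0,"ay": 0,"az": -44},{"tx": -55,"ty": -255,"tz": 120,"ax": 0,"ay": 0,"az": -52},{"tx": -65,"ty": -300,"tz": 120,"ax": 0,"ay": 0,"az": -60},{"tx": -75,"ty": -345,"tz": 120,"ax": 0,"ay": 0,"az": -68},{"tx": -85,"ty": -390,"tz": 120,"ax": 0,"ay": 0,"az": -76},{"tx": -95,"ty": -435,"tz": 120,"ax": 0,"ay": 0,"az": -81.6}]}}

```text
clock: 16.65
position: [0.5515, -0.1407, 0.2288]
orientation: [-0.0, 1.0, -0.005, 0.001]
ft_force: [0.0, -0.8, 0.7]
finger_gap: 0.0658
grip_force: 0.0
```

Emit:
{"api": "arm_command", "payload": {"increments": [{"tx": -9,"ty": -45,"tz": -30,"ax": 0,"ay": 0,"az": 0},{"tx": -9,"ty": -87,"tz": -70,"ax": 0,"ay": 0,"az": 0},{"tx": -9,"ty": -87,"tz": -110,"ax": 0,"ay": 0,"az": 0},{"tx": -9,"ty": -87,"tz": -128,"ax": 0,"ay": 0,"az": 0},{"tx": -9,"ty": -87,"tz": -128,"ax": 0,"ay": 0,"az": 0},{"tx": -9,"ty": -87,"tz": -128,"ax": 0,"ay": 0,"az": 0}]}}

```text
clock: 17.25
position: [0.5435, -0.2259, 0.1009]
orientation: [0.0, 1.0, -0.002, 0.0]
ft_force: [-0.1, 0.6, -0.1]
finger_gap: 0.0662
grip_force: 0.0
```

```bash
python3 - <<'E'
from h import *
w=cam("wrist"); save(w,"c2.png"); s=state(); print(s["position"],s["finger_gap"],red(cam("scene"),180,220)[0])
q=s["orientation"];y=R.from_quat([q[1],q[2],q[3],q[0]]).as_matrix()[:,1];print(np.degrees(np.arctan2(y[1],y[0])))
for t in(6,9,14): print(block(w,(.5426,-.2267),tol=t))
E
```

```text
[ 0.54408737 -0.22598743  0.10170943] 0.06609016868054814 [347 198  12   9  70]
-90.26854651574995
('px', (323, 201), 'centre', array([ 543.4, -230.9]), 'short,long', 28.7, 39.3, 'bore', -3.3)
('px', (323, 201), 'centre', array([ 531.3, -209.8]), 'short,long', 174.2, 269.1, 'bore', -11.0)
('px', (323, 201), 'centre', array([ 479.3, -223.7]), 'short,long', 360.4, 746.8, 'bore', -0.3)
```

Emit:
{"api": "arm_command", "payload": {"increments": [{"tx": 0,"ty": -5,"tz": -30,"ax": 0,"ay": 0,"az": -3},{"tx": 0,"ty": -5,"tz": -70,"ax": 0,"ay": 0,"az": -3},{"tx": 0,"ty": -5,"tz": -95,"ax": 0,"ay": 0,"az": -3},{"tx": 0,"ty": -5,"tz": -107,"ax": 0,"ay": 0,"az": -3},{"tx": 0,"ty": -5,"tz": -110,"ax": 0,"ay": 0,"az": -3},{"tx": 0,"ty": -5,"tz": -110,"ax": 0,"ay": 0,"az": -3}]}}

```text
clock: 17.95
position: [0.544, -0.2312, -0.0086]
orientation: [0.0, 1.0, -0.029, 0.001]
ft_force: [-0.2, -0.4, 0.8]
finger_gap: 0.0664
grip_force: 0.0
```

Emit:
{"api": "arm_command", "payload": {"hand": 30, "increments": [{"tx": 0,"ty": 0,"tz": 0,"ax": 0,"ay": 0,"az": 0},{"tx": 0,"ty": 0,"tz": 0,"ax": 0,"ay": 0,"az": 0},{"tx": 0,"ty": 0,"tz": 0,"ax": 0,"ay": 0,"az": 0},{"tx": 0,"ty": 0,"tz": 0,"ax": 0,"ay": 0,"az": 0},{"tx": 0,"ty": 0,"tz": 0,"ax": 0,"ay": 0,"az": 0},{"tx": 0,"ty": 0,"tz": 0,"ax": 0,"ay": 0,"az": 0},{"tx": 0,"ty": 0,"tz": 0,"ax": 0,"ay": 0,"az": 0},{"tx": 0,"ty": 0,"tz": 0,"ax": 0,"ay": 0,"az": 0}]}}

```text
clock: 18.75
position: [0.5435, -0.2313, -0.009]
orientation: [0.0, 1.0, -0.029, 0.001]
ft_force: [-0.4, 0.7, 5.3]
finger_gap: 0.0396
grip_force: 29.9
```

Emit:
{"api": "arm_command", "payload": {"increments": [{"tx": 0,"ty": 0,"tz": 35,"ax": 0,"ay": 0,"az": 0},{"tx": -15,"ty": 0,"tz": 75,"ax": 0,"ay": 0,"az": 0},{"tx": -40,"ty": 25,"tz": 110,"ax": 0,"ay": 0,"az": -2},{"tx": -70,"ty": 60,"tz": 120,"ax": 0,"ay": 0,"az": -4},{"tx": -95,"ty": 100,"tz": 120,"ax": 0,"ay": 0,"az": -5.4},{"tx": -110,"ty": 145,"tz": 120,"ax": 0,"ay": 0,"az": -5.4},{"tx": -118,"ty": 190,"tz": 120,"ax": 0,"ay": 0,"az": -5.4},{"tx": -118,"ty": 235,"tz": 120,"ax": 0,"ay": 0,"az": -5.4},{"tx": -118,"ty": 280,"tz": 120,"ax": 0,"ay": 0,"az": -5.4},{"tx": -118,"ty": 325,"tz": 120,"ax": 0,"ay": 0,"az": -5.4},{"tx": -118,"ty": 365,"tz": 120,"ax": 0,"ay": 0,"az": -5.4},{"tx": -118,"ty": 374,"tz": 120,"ax": 0,"ay": 0,"az": -5.4}]}}

```text
clock: 19.95
position: [0.4244, 0.1477, 0.1102]
orientation: [-0.001, 0.997, -0.073, -0.0]
ft_force: [-0.2, -0.4, -1.2]
finger_gap: 0.0398
grip_force: 29.9
```

Emit:
{"api": "arm_command", "payload": {"increments": [{"tx": 0,"ty": 0,"tz": 0,"ax": 0,"ay": 0,"az": 0},{"tx": 0,"ty": 0,"tz": 0,"ax": 0,"ay": 0,"az": 0}]}}

```text
clock: 20.15
position: [0.4248, 0.1416, 0.11]
orientation: [0.0, 0.997, -0.076, -0.0]
ft_force: [-0.3, -0.4, -1.9]
finger_gap: 0.0396
grip_force: 29.9
```

```bash
cat >> h.py <<'E'
def thread_check():
    # lateral: columns of the rod (row 160) against the block's top (row 262), in the wrist picture
    import pickle
    w=cam("wrist"); s=state(); print(s["position"],s["finger_gap"],s["ft_force"])
    g=cv2.cvtColor(w["color"],cv2.COLOR_RGB2GRAY).astype(int); v=cv2.cvtColor(w["color"],cv2.COLOR_RGB2HSV)[...,1].astype(int)
    for r in(120,150,255,275):
        d=g[r,275:365]; ed=np.nonzero(np.abs(np.diff(d))>18)[0]+275; print(r,ed)
    t1=pickle.load(open("t1.pkl","rb")); a=t1["color"][200:300,270:370].astype(np.float32).mean(2); b=w["color"][200:300,270:370].astype(np.float32).mean(2)
    a2=t1["color"][40:190,290:350].astype(np.float32).mean(2); b2=w["color"][40:190,290:350].astype(np.float32).mean(2)
    print("shift block",cv2.phaseCorrelate(a,b),"rod",cv2.phaseCorrelate(a2,b2))
E
python3 -c "
from h import *
thread_check()"
```

```text
[0.42489181 0.14127869 0.11009294] 0.04000553335070383 [-0.53867684 -0.62767203 -2.02577426]
120 [305 306 330 331 352 356 362 363]
150 [305 306 329 330 351]
255 [277 278 279 360 361]
275 [278 279 280 359 360]
shift block ((-0.01774685185846181, 0.20166135907811622), 0.9662923353195191) rod ((-1.4770759654139667, -1.009173854210701), 0.9466626682281494)
```

Emit:
{"api": "arm_command", "payload": {"increments": [{"tx": 12,"ty": -1,"tz": 0,"ax": 0,"ay": 0,"az": 0},{"tx": 20,"ty": -2,"tz": 0,"ax": 0,"ay": 0,"az": 0},{"tx": 28,"ty": -3,"tz": 0,"ax": 0,"ay": 0,"az": 0},{"tx": 36,"ty": -4,"tz": 0,"ax": 0,"ay": 0,"az": 0},{"tx": 45,"ty": -6,"tz": 0,"ax": 0,"ay": 0,"az": 0},{"tx": 55,"ty": -7,"tz": 0,"ax": 0,"ay": 0,"az": 0},{"tx": 61,"ty": -8,"tz": 0,"ax": 0,"ay": 0,"az": 0}]}}

```text
clock: 20.9
position: [0.4872, 0.1348, 0.1102]
orientation: [0.0, 0.997, -0.076, 0.0]
ft_force: [0.0, 0.6, -1.7]
finger_gap: 0.0397
grip_force: 29.9
```

Emit:
{"api": "arm_command", "payload": {"increments": [{"tx": 16,"ty": -2,"tz": 0,"ax": 0,"ay": 0,"az": 0},{"tx": 31,"ty": -5,"tz": 0,"ax": 0,"ay": 0,"az": 0},{"tx": 46,"ty": -7,"tz": 0,"ax": 0,"ay": 0,"az": 0},{"tx": 57,"ty": -8,"tz": 0,"ax": 0,"ay": 0,"az": 7.5},{"tx": 69,"ty": -7,"tz": 0,"ax": 0,"ay": 0,"az": 15},{"tx": 81,"ty": -5,"tz": 0,"ax": 0,"ay": 0,"az": 22.5},{"tx": 92,"ty": -1,"tz": 0,"ax": 0,"ay": 0,"az": 30},{"tx": 102,"ty": 4,"tz": 0,"ax": 0,"ay": 0,"az": 37.5},{"tx": 112,"ty": 10,"tz": 0,"ax": 0,"ay": 0,"az": 45},{"tx": 112,"ty": 10,"tz": 0,"ax": 0,"ay": 0,"az": 45},{"tx": 112,"ty": 10,"tz": 0,"ax": 0,"ay": 0,"az": 45}]}}

```text
clock: 22.0
position: [0.5977, 0.1446, 0.1098]
orientation: [-0.0, 0.951, 0.31, -0.0]
ft_force: [-0.7, 0.6, -1.0]
finger_gap: 0.0399
grip_force: 29.9
```

Emit:
{"api": "arm_command", "payload": {"increments": [{"tx": 9,"ty": 8,"tz": 0,"ax": 0,"ay": 0,"az": 7.5},{"tx": 17,"ty": 15,"tz": 0,"ax": 0,"ay": 0,"az": 15},{"tx": 24,"ty": 25,"tz": 0,"ax": 0,"ay": 0,"az": 22.5},{"tx": 29,"ty": 35,"tz": 0,"ax": 0,"ay": 0,"az": 30},{"tx": 33,"ty": 47,"tz": 0,"ax": 0,"ay": 0,"az": 37.5},{"tx": 35,"ty": 58,"tz": 0,"ax": 0,"ay": 0,"az": 45},{"tx": 38,"ty": 73,"tz": 0,"ax": 0,"ay": 0,"az": 45},{"tx": 41,"ty": 93,"tz": 0,"ax": 0,"ay": 0,"az": 45},{"tx": 43,"ty": 108,"tz": 0,"ax": 0,"ay": 0,"az": 45},{"tx": 44,"ty": 117,"tz": 0,"ax": 0,"ay": 0,"az": 45},{"tx": 44,"ty": 117,"tz": 0,"ax": 0,"ay": 0,"az": 45}]}}

```text
clock: 23.1
position: [0.6414, 0.2645, 0.11]
orientation: [-0.0, 0.758, 0.652, 0.0]
ft_force: [0.3, -0.1, -0.8]
finger_gap: 0.0397
grip_force: 29.9
```

Emit:
{"api": "arm_command", "payload": {"increments": [{"tx": 0,"ty": 2,"tz": 0,"ax": 0,"ay": 0,"az": 0},{"tx": 1,"ty": 4,"tz": 0,"ax": 0,"ay": 0,"az": 0},{"tx": 1,"ty": 4,"tz": 0,"ax": 0,"ay": 0,"az": 0}]}}

```text
clock: 23.4
position: [0.6433, 0.2655, 0.1103]
orientation: [0.0, 0.759, 0.651, 0.0]
ft_force: [-0.6, 0.6, -1.3]
finger_gap: 0.0397
grip_force: 29.9
```

Emit:
{"api": "arm_command", "payload": {"hand": 66, "increments": [{"tx": 0,"ty": 0,"tz": -2,"ax": 0,"ay": 0,"az": 0},{"tx": 0,"ty": 0,"tz": -2,"ax": 0,"ay": 0,"az": 0},{"tx": 0,"ty": 0,"tz": -2,"ax": 0,"ay": 0,"az": 0},{"tx": 0,"ty": 0,"tz": -2,"ax": 0,"ay": 0,"az": 0}]}}

```text
clock: 23.8
position: [0.6431, 0.2659, 0.1084]
orientation: [0.0, 0.759, 0.651, 0.0]
ft_force: [-0.3, -0.5, -0.4]
finger_gap: 0.0652
grip_force: 0.0
```

Emit:
{"api": "arm_command", "payload": {"increments": [{"tx": 0,"ty": 0,"tz": 40,"ax": 0,"ay": 0,"az": 0},{"tx": 0,"ty": -5,"tz": 80,"ax": 0,"ay": 0,"az": -4},{"tx": -10,"ty": -40,"tz": 110,"ax": 0,"ay": 0,"az": -12},{"tx": -22,"ty": -85,"tz": 120,"ax": 0,"ay": 0,"az": -20},{"tx": -34,"ty": -132,"tz": 120,"ax": 0,"ay": 0,"az": -28},{"tx": -46,"ty": -180,"tz": 120,"ax": 0,"ay": 0,"az": -36},{"tx": -58,"ty": -228,"tz": 120,"ax": 0,"ay": 0,"az": -44},{"tx": -70,"ty": -276,"tz": 120,"ax": 0,"ay": 0,"az": -52},{"tx": -82,"ty": -324,"tz": 120,"ax": 0,"ay": 0,"az": -60},{"tx": -94,"ty": -372,"tz": 120,"ax": 0,"ay": 0,"az": -68},{"tx": -106,"ty": -420,"tz": 120,"ax": 0,"ay": 0,"az": -76},{"tx": -118,"ty": -466,"tz": 120,"ax": 0,"ay": 0,"az": -82.8}]}}

```text
clock: 25.0
position: [0.5242, -0.2021, 0.2288]
orientation: [0.0, 1.0, -0.016, 0.001]
ft_force: [0.9, -0.1, 1.1]
finger_gap: 0.066
grip_force: 0.0
```

Emit:
{"api": "arm_command", "payload": {"increments": [{"tx": -12,"ty": -46,"tz": -10,"ax": 0,"ay": 0,"az": 0},{"tx": -24,"ty": -92,"tz": -20,"ax": 0,"ay": 0,"az": 0},{"tx": -36,"ty": -138,"tz": -40,"ax": 0,"ay": 0,"az": 0},{"tx": -48,"ty": -180,"tz": -60,"ax": 0,"ay": 0,"az": 0},{"tx": -50,"ty": -192,"tz": -100,"ax": 0,"ay": 0,"az": 0},{"tx": -50,"ty": -192,"tz": -128,"ax": 0,"ay": 0,"az": 0},{"tx": -50,"ty": -192,"tz": -128,"ax": 0,"ay": 0,"az": 0},{"tx": -50,"ty": -192,"tz": -128,"ax": 0,"ay": 0,"az": 0}]}}

```text
clock: 25.8
position: [0.4753, -0.3918, 0.1007]
orientation: [-0.0, 1.0, -0.013, -0.0]
ft_force: [0.6, -0.9, 0.4]
finger_gap: 0.0661
grip_force: 0.0
```

```bash
python3 - <<'E'
from h import *
w=cam("wrist"); save(w,"c3.png"); s=state(); print(s["position"],s["finger_gap"],red(cam("scene"),180,220)[0])
q=s["orientation"];y=R.from_quat([q[1],q[2],q[3],q[0]]).as_matrix()[:,1];print(np.degrees(np.arctan2(y[1],y[0])))
for t in(4,6,9,14): print(block(w,(.4753,-.3921),tol=t))
E
```

```text
[ 0.47600471 -0.39212089  0.10176053] 0.06581691765955533 [347 198  12   9  70]
-91.45744915759605
('px', (322, 200), 'centre', array([ 479.1, -392.7]), 'short,long', 23.0, 39.0, 'bore', 2.4)
('px', (322, 200), 'centre', array([ 478.5, -393.1]), 'short,long', 24.0, 39.7, 'bore', 2.0)
('px', (322, 200), 'centre', array([ 481.9, -392.8]), 'short,long', 32.9, 39.0, 'bore', -1.5)
('px', (322, 200), 'centre', array([ 394.5, -387.5]), 'short,long', 327.2, 746.7, 'bore', -1.4)
```

Emit:
{"api": "arm_command", "payload": {"increments": [{"tx": 1,"ty": -1,"tz": -30,"ax": 0,"ay": 0,"az": 0},{"tx": 1,"ty": -1,"tz": -70,"ax": 0,"ay": 0,"az": 0},{"tx": 1,"ty": -1,"tz": -95,"ax": 0,"ay": 0,"az": 0},{"tx": 1,"ty": -1,"tz": -107,"ax": 0,"ay": 0,"az": 0},{"tx": 1,"ty": -1,"tz": -110,"ax": 0,"ay": 0,"az": 0},{"tx": 1,"ty": -1,"tz": -110,"ax": 0,"ay": 0,"az": 0}]}}

```text
clock: 26.5
position: [0.4769, -0.3935, -0.0084]
orientation: [0.001, 1.0, -0.013, 0.001]
ft_force: [0.6, 0.3, 0.3]
finger_gap: 0.066
grip_force: 0.0
```

Emit:
{"api": "arm_command", "payload": {"hand": 30, "increments": [{"tx": 0,"ty": 0,"tz": 0,"ax": 0,"ay": 0,"az": 0},{"tx": 0,"ty": 0,"tz": 0,"ax": 0,"ay": 0,"az": 0},{"tx": 0,"ty": 0,"tz": 0,"ax": 0,"ay": 0,"az": 0},{"tx": 0,"ty": 0,"tz": 0,"ax": 0,"ay": 0,"az": 0},{"tx": 0,"ty": 0,"tz": 0,"ax": 0,"ay": 0,"az": 0},{"tx": 0,"ty": 0,"tz": 0,"ax": 0,"ay": 0,"az": 0},{"tx": 0,"ty": 0,"tz": 0,"ax": 0,"ay": 0,"az": 0},{"tx": 0,"ty": 0,"tz": 0,"ax": 0,"ay": 0,"az": 0}]}}

```text
clock: 27.3
position: [0.4763, -0.3934, -0.009]
orientation: [0.0, 1.0, -0.013, 0.0]
ft_force: [-1.7, 0.6, 5.7]
finger_gap: 0.0399
grip_force: 30.0
```

Emit:
{"api": "arm_command", "payload": {"increments": [{"tx": 0,"ty": 0,"tz": 35,"ax": 0,"ay": 0,"az": 0},{"tx": 0,"ty": 10,"tz": 75,"ax": 0,"ay": 0,"az": 0},{"tx": -5,"ty": 40,"tz": 110,"ax": 0,"ay": 0,"az": -2},{"tx": -10,"ty": 85,"tz": 120,"ax": 0,"ay": 0,"az": -4},{"tx": -15,"ty": 130,"tz": 120,"ax": 0,"ay": 0,"az": -6},{"tx": -25,"ty": 175,"tz": 120,"ax": 0,"ay": 0,"az": -7.2},{"tx": -35,"ty": 220,"tz": 120,"ax": 0,"ay": 0,"az": -7.2},{"tx": -45,"ty": 265,"tz": 120,"ax": 0,"ay": 0,"az": -7.2},{"tx": -51,"ty": 310,"tz": 120,"ax": 0,"ay": 0,"az": -7.2},{"tx": -51,"ty": 355,"tz": 120,"ax": 0,"ay": 0,"az": -7.2},{"tx": -51,"ty": 400,"tz": 120,"ax": 0,"ay": 0,"az": -7.2},{"tx": -51,"ty": 440,"tz": 120,"ax": 0,"ay": 0,"az": -7.2}]}}

```text
clock: 28.5
position: [0.4245, 0.0492, 0.1104]
orientation: [-0.0, 0.997, -0.075, 0.0]
ft_force: [0.3, -0.4, -1.3]
finger_gap: 0.04
grip_force: 30.0
```

Emit:
{"api": "arm_command", "payload": {"increments": [{"tx": 0,"ty": 40,"tz": 0,"ax": 0,"ay": 0,"az": 0},{"tx": 0,"ty": 75,"tz": 0,"ax": 0,"ay": 0,"az": 0},{"tx": 0,"ty": 96,"tz": 0,"ax": 0,"ay": 0,"az": 0},{"tx": 0,"ty": 96,"tz": 0,"ax": 0,"ay": 0,"az": 0},{"tx": 0,"ty": 96,"tz": 0,"ax": 0,"ay": 0,"az": 0}]}}

```text
clock: 29.0
position: [0.4247, 0.1427, 0.11]
orientation: [0.0, 0.997, -0.075, -0.0]
ft_force: [0.3, -0.9, -1.9]
finger_gap: 0.0397
grip_force: 30.0
```

```bash
python3 -c "
from h import *
thread_check(); q=state()['orientation'];print(q)"
```

```text
[0.42473607 0.14196845 0.11004061] 0.04013167089434483 [-0.25406124 -0.29871734 -0.2839386 ]
120 [307 308 332 333 353 355]
150 [307 308 332 352]
255 [277 278 279 360 361]
275 [278 279 280 359 360]
shift block ((0.16959539089033626, -0.438252036826448), 0.8866503507614135) rod ((-0.05906104195501172, -1.037238750501018), 0.8114379187689887)
[ 4.00966716e-04  9.97096664e-01 -7.61446157e-02 -2.82746987e-04]
```

Well aligned (rod at columns 307–332, block at 278–360). Threading the third block.

Emit:
{"api": "arm_command", "payload": {"increments": [{"tx": 12,"ty": -2,"tz": 0,"ax": 0,"ay": 0,"az": 0},{"tx": 20,"ty": -3,"tz": 0,"ax": 0,"ay": 0,"az": 0},{"tx": 28,"ty": -4,"tz": 0,"ax": 0,"ay": 0,"az": 0},{"tx": 36,"ty": -5,"tz": 0,"ax": 0,"ay": 0,"az": 0},{"tx": 45,"ty": -7,"tz": 0,"ax": 0,"ay": 0,"az": 0},{"tx": 55,"ty": -8,"tz": 0,"ax": 0,"ay": 0,"az": 0},{"tx": 61,"ty": -9,"tz": 0,"ax": 0,"ay": 0,"az": 0}]}}

```text
clock: 29.75
position: [0.4872, 0.1338, 0.1102]
orientation: [0.0, 0.997, -0.076, 0.0]
ft_force: [-0.1, 0.7, -0.6]
finger_gap: 0.0396
grip_force: 30.0
```

Emit:
{"api": "arm_command", "payload": {"increments": [{"tx": 16,"ty": -2,"tz": 0,"ax": 0,"ay": 0,"az": 0},{"tx": 31,"ty": -5,"tz": 0,"ax": 0,"ay": 0,"az": 0},{"tx": 46,"ty": -7,"tz": 0,"ax": 0,"ay": 0,"az": 0},{"tx": 57,"ty": -8,"tz": 0,"ax": 0,"ay": 0,"az": 7.5},{"tx": 69,"ty": -7,"tz": 0,"ax": 0,"ay": 0,"az": 15},{"tx": 81,"ty": -5,"tz": 0,"ax": 0,"ay": 0,"az": 22.5},{"tx": 92,"ty": -1,"tz": 0,"ax": 0,"ay": 0,"az": 30},{"tx": 102,"ty": 4,"tz": 0,"ax": 0,"ay": 0,"az": 37.5},{"tx": 112,"ty": 10,"tz": 0,"ax": 0,"ay": 0,"az": 45},{"tx": 112,"ty": 10,"tz": 0,"ax": 0,"ay": 0,"az": 45},{"tx": 112,"ty": 10,"tz": 0,"ax": 0,"ay": 0,"az": 45}]}}

```text
clock: 30.85
position: [0.5977, 0.1436, 0.1098]
orientation: [-0.0, 0.951, 0.31, -0.0]
ft_force: [0.2, -0.3, -1.1]
finger_gap: 0.0398
grip_force: 30.0
```

Emit:
{"api": "arm_command", "payload": {"increments": [{"tx": 9,"ty": 8,"tz": 0,"ax": 0,"ay": 0,"az": 7.5},{"tx": 17,"ty": 16,"tz": 0,"ax": 0,"ay": 0,"az": 15},{"tx": 24,"ty": 26,"tz": 0,"ax": 0,"ay": 0,"az": 22.5},{"tx": 29,"ty": 36,"tz": 0,"ax": 0,"ay": 0,"az": 30},{"tx": 33,"ty": 48,"tz": 0,"ax": 0,"ay": 0,"az": 37.5},{"tx": 35,"ty": 59,"tz": 0,"ax": 0,"ay": 0,"az": 45},{"tx": 37,"ty": 70,"tz": 0,"ax": 0,"ay": 0,"az": 45},{"tx": 39,"ty": 80,"tz": 0,"ax": 0,"ay": 0,"az": 45},{"tx": 39,"ty": 85,"tz": 0,"ax": 0,"ay": 0,"az": 45},{"tx": 40,"ty": 88,"tz": 0,"ax": 0,"ay": 0,"az": 45},{"tx": 40,"ty": 88,"tz": 0,"ax": 0,"ay": 0,"az": 45}]}}

```text
clock: 31.95
position: [0.6379, 0.2323, 0.1102]
orientation: [0.0, 0.759, 0.651, -0.0]
ft_force: [0.1, -0.1, -1.9]
finger_gap: 0.0402
grip_force: 30.0
```

Emit:
{"api": "arm_command", "payload": {"increments": [{"tx": 0,"ty": 2,"tz": 0,"ax": 0,"ay": 0,"az": 0},{"tx": 1,"ty": 4,"tz": 0,"ax": 0,"ay": 0,"az": 0},{"tx": 1,"ty": 6,"tz": 0,"ax": 0,"ay": 0,"az": 0},{"tx": 1,"ty": 6,"tz": 0,"ax": 0,"ay": 0,"az": 0}]}}

```text
clock: 32.35
position: [0.6392, 0.2362, 0.1102]
orientation: [0.001, 0.759, 0.651, -0.001]
ft_force: [-0.6, -3.8, 1.3]
finger_gap: 0.0401
grip_force: 30.0
```

Emit:
{"api": "arm_command", "payload": {"hand": 66, "increments": [{"tx": 0,"ty": 0,"tz": -2,"ax": 0,"ay": 0,"az": 0},{"tx": 0,"ty": 0,"tz": -2,"ax": 0,"ay": 0,"az": 0},{"tx": 0,"ty": 0,"tz": -2,"ax": 0,"ay": 0,"az": 0},{"tx": 0,"ty": 0,"tz": -2,"ax": 0,"ay": 0,"az": 0}]}}

```text
clock: 32.75
position: [0.639, 0.2385, 0.1084]
orientation: [-0.0, 0.759, 0.652, 0.0]
ft_force: [0.1, -0.6, 0.6]
finger_gap: 0.0651
grip_force: 0.0
```

Emit:
{"api": "arm_command", "payload": {"increments": [{"tx": 0,"ty": 0,"tz": 40,"ax": 0,"ay": 0,"az": 0},{"tx": 0,"ty": 0,"tz": 80,"ax": 0,"ay": 0,"az": 0},{"tx": -10,"ty": -20,"tz": 110,"ax": 0,"ay": 0,"az": 0},{"tx": -30,"ty": -20,"tz": 130,"ax": 0,"ay": 0,"az": 0},{"tx": -60,"ty": -20,"tz": 130,"ax": 0,"ay": 0,"az": 0},{"tx": -60,"ty": -20,"tz": 130,"ax": 0,"ay": 0,"az": 0},{"tx": -60,"ty": -20,"tz": 130,"ax": 0,"ay": 0,"az": 0}]}}

```text
clock: 33.45
position: [0.579, 0.2182, 0.2388]
orientation: [0.0, 0.758, 0.652, 0.0]
ft_force: [0.9, -0.7, -0.0]
finger_gap: 0.0658
grip_force: 0.0
```

```bash
python3 - <<'E'
from h import *
from way import W
import pickle
w=cam("wrist"); pickle.dump(w,open("k1.pkl","wb")); s=state(); print(s["position"],s["orientation"])
print(np.round(proj(w,[[*(W((70,y))/1000),.158] for y in(92,77,47,17,0)])),"hinge/handle",proj(w,[[*(W((-97,-110))/1000),.073],[*(W((-97,-215))/1000),.073]]))
save(w,"k1.png")
E
```

```text
[0.57951717 0.21797248 0.23839362] [2.23469954e-04 7.58696426e-01 6.51444248e-01 2.72001715e-04]
[[391.  68.]
 [391.  88.]
 [389. 126.]
 [387. 162.]
 [386. 181.]] hinge/handle [[230.28663473 252.594315  ]
 [237.66902986 323.95770551]]
```

View pics/k1.png

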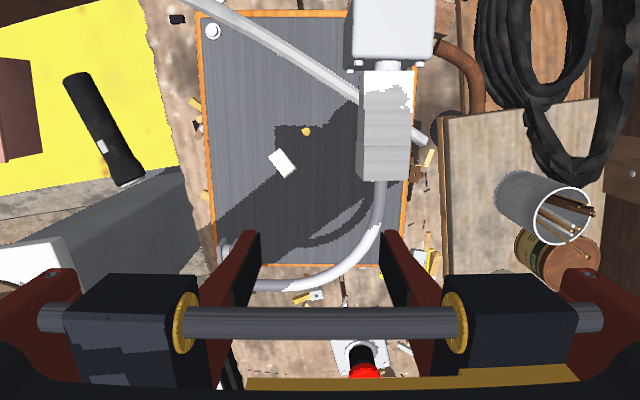

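All three blocks sit tight together on the straight run (rows 70–182, all past the bend). Keeper next.

```bash
python3 - <<'E'
from h import *
from way import *
import pickle
t=pickle.load(open("t1.pkl","rb"))
m=(t["color"].max(2)<45).astype(np.uint8); m[:,:440]=0; m[:,486:]=0; m[:188]=0; m[250:]=0
n,l,st,c=cv2.connectedComponentsWithStats(m); i=np.argmax(st[1:,4])+1; print(st[i],c[i])
F=lambda P: M.T@(np.array(P[:2])*1000-tip)+[-86,-110]
for p in(c[i],(472.5,192),(465.5,244)): P=onz(t,p,.075); print(np.round(P,4),np.round(F(P),1))
H=[(-122,-110-105*np.cos(a),73+105*np.sin(a)) for a in np.radians(np.arange(0,91,10))]
p0=W(H[0][:2]); print(p0,[(*np.round(W(h[:2])-p0,0).astype(int),round(h[2]-73)) for h in H])
E
```

```text
[455 191  18  54 433] [462.03464203 216.52424942]
[0.4049 0.0392 0.075 ] [-132.1 -215.7]
[0.423  0.0309 0.075 ] [-113.  -221.2]
[0.3817 0.0368 0.075 ] [-154.7 -221.4]
[415.0087912   38.40539251] [(np.int64(0), np.int64(0), 0), (np.int64(0), np.int64(2), 18), (np.int64(1), np.int64(6), 36), (np.int64(2), np.int64(14), 52), (np.int64(4), np.int64(24), 67), (np.int64(5), np.int64(37), 80), (np.int64(8), np.int64(52), 91), (np.int64(10), np.int64(68), 99), (np.int64(13), np.int64(86), 103), (np.int64(15), np.int64(104), 105)]
```

Emit:
{"api": "arm_command", "payload": {"hand": 50, "increments": [{"tx": -15,"ty": -16,"tz": 0,"ax": 0,"ay": 0,"az": -8},{"tx": -30,"ty": -32,"tz": 0,"ax": 0,"ay": 0,"az": -16},{"tx": -45,"ty": -48,"tz": 0,"ax": 0,"ay": 0,"az": -24},{"tx": -60,"ty": -64,"tz": 0,"ax": 0,"ay": 0,"az": -32},{"tx": -75,"ty": -80,"tz": 0,"ax": 0,"ay": 0,"az": -40},{"tx": -90,"ty": -96,"tz": 0,"ax": 0,"ay": 0,"az": -48},{"tx": -105,"ty": -112,"tz": 0,"ax": 0,"ay": 0,"az": -56},{"tx": -120,"ty": -128,"tz": 0,"ax": 0,"ay": 0,"az": -64},{"tx": -135,"ty": -144,"tz": 0,"ax": 0,"ay": 0,"az": -72},{"tx": -150,"ty": -160,"tz": 0,"ax": 0,"ay": 0,"az": -80},{"tx": -171,"ty": -180,"tz": 0,"ax": 0,"ay": 0,"az": -88},{"tx": -171,"ty": -180,"tz": 0,"ax": 0,"ay": 0,"az": -90}]}}

```text
clock: 34.7
position: [0.4069, 0.0354, 0.2381]
orientation: [0.001, 0.997, -0.08, -0.0]
ft_force: [0.0, 1.2, -0.5]
finger_gap: 0.0503
grip_force: 0.0
```

Emit:
{"api": "arm_command", "payload": {"increments": [{"tx": 0,"ty": 0,"tz": -45,"ax": 0,"ay": 0,"az": 0},{"tx": 0,"ty": 0,"tz": -90,"ax": 0,"ay": 0,"az": 0},{"tx": 0,"ty": 0,"tz": -110,"ax": 0,"ay": 0,"az": 0},{"tx": 0,"ty": 0,"tz": -110,"ax": 0,"ay": 0,"az": 0},{"tx": 0,"ty": 0,"tz": -110,"ax": 0,"ay": 0,"az": 0}]}}

```text
clock: 35.2
position: [0.4088, 0.0379, 0.1285]
orientation: [0.0, 0.997, -0.076, -0.0]
ft_force: [-0.5, 0.5, 0.6]
finger_gap: 0.0503
grip_force: 0.0
```

```bash
python3 - <<'E'
from h import *
from way import *
w=cam("wrist"); s=state(); print(s["position"],s["orientation"])
t0=s["position"]; print("finger centre line px at z .073",proj(w,[[t0[0],t0[1],.073]]),"tip",proj(w,t0),"model handle",proj(w,[*(W((-131,-215))/1000),.073]))
save(w,"k2.png")
E
```

```text
[0.409252   0.03806202 0.12915193] [-9.19765093e-05  9.97108583e-01 -7.59879236e-02  5.49027259e-04]
finger centre line px at z .073 [[321.20006231 201.50644111]] tip [[321.6191098  228.58879832]] model handle [[319.73461809 205.52132488]]
```

View pics/k2.png

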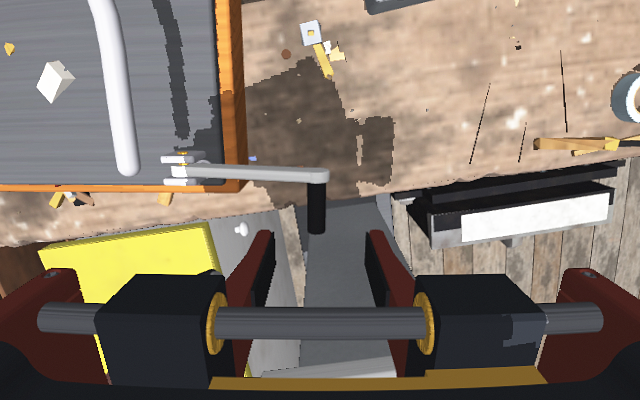

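The pin runs from (316, 183) to (316, 233), about 4 mm left of the finger centre line at column 321. I'll correct for that, lower and grip.

Emit:
{"api": "arm_command", "payload": {"increments": [{"tx": -3,"ty": 3,"tz": -40,"ax": 0,"ay": 0,"az": 0},{"tx": -3,"ty": 3,"tz": -75,"ax": 0,"ay": 0,"az": 0},{"tx": -3,"ty": 3,"tz": -90,"ax": 0,"ay": 0,"az": 0},{"tx": -3,"ty": 3,"tz": -93,"ax": 0,"ay": 0,"az": 0},{"tx": -3,"ty": 3,"tz": -93,"ax": 0,"ay": 0,"az": 0}]}}

```text
clock: 35.75
position: [0.4061, 0.0412, 0.0361]
orientation: [-0.0, 0.997, -0.076, 0.001]
ft_force: [0.4, -0.3, -0.7]
finger_gap: 0.0499
grip_force: 0.0
```

Emit:
{"api": "arm_command", "payload": {"hand": 5, "increments": [{"tx": 0,"ty": 0,"tz": 0,"ax": 0,"ay": 0,"az": 0},{"tx": 0,"ty": 0,"tz": 0,"ax": 0,"ay": 0,"az": 0},{"tx": 0,"ty": 0,"tz": 0,"ax": 0,"ay": 0,"az": 0},{"tx": 0,"ty": 0,"tz": 0,"ax": 0,"ay": 0,"az": 0},{"tx": 0,"ty": 0,"tz": 0,"ax": 0,"ay": 0,"az": 0},{"tx": 0,"ty": 0,"tz": 0,"ax": 0,"ay": 0,"az": 0},{"tx": 0,"ty": 0,"tz": 0,"ax": 0,"ay": 0,"az": 0},{"tx": 0,"ty": 0,"tz": 0,"ax": 0,"ay": 0,"az": 0}]}}

```text
clock: 36.55
position: [0.4052, 0.0413, 0.0353]
orientation: [-0.0, 0.997, -0.076, 0.0]
ft_force: [0.5, 3.5, -1.0]
finger_gap: 0.0133
grip_force: 30.0
```

Emit:
{"api": "arm_command", "payload": {"increments": [{"tx": 0,"ty": 1,"tz": 15,"ax": 0,"ay": 0,"az": 0},{"tx": 1,"ty": 4,"tz": 29,"ax": 0,"ay": 0,"az": 0},{"tx": 1,"ty": 9,"tz": 43,"ax": 0,"ay": 0,"az": 0},{"tx": 2,"ty": 16,"tz": 56,"ax": 0,"ay": 0,"az": 0},{"tx": 4,"ty": 24,"tz": 67,"ax": 0,"ay": 0,"az": 0},{"tx": 5,"ty": 34,"tz": 78,"ax": 0,"ay": 0,"az": 0},{"tx": 7,"ty": 46,"tz": 87,"ax": 0,"ay": 0,"az": 0},{"tx": 9,"ty": 58,"tz": 94,"ax": 0,"ay": 0,"az": 0},{"tx": 11,"ty": 72,"tz": 100,"ax": 0,"ay": 0,"az": 0},{"tx": 11,"ty": 72,"tz": 100,"ax": 0,"ay": 0,"az": 0}]}}

```text
clock: 37.55
position: [0.4154, 0.1155, 0.1336]
orientation: [-0.0, 0.997, -0.074, -0.001]
ft_force: [5.3, 6.2, -20.8]
finger_gap: 0.0131
grip_force: 30.0
```

Emit:
{"api": "arm_command", "payload": {"increments": [{"tx": 0,"ty": 3,"tz": -2,"ax": 0,"ay": 0,"az": 0},{"tx": 1,"ty": 9,"tz": 0,"ax": 0,"ay": 0,"az": 0},{"tx": 2,"ty": 16,"tz": 1,"ax": 0,"ay": 0,"az": 0},{"tx": 3,"ty": 22,"tz": 2,"ax": 0,"ay": 0,"az": 0},{"tx": 4,"ty": 28,"tz": 2,"ax": 0,"ay": 0,"az": 0},{"tx": 4,"ty": 33,"tz": 2,"ax": 0,"ay": 0,"az": 0},{"tx": 4,"ty": 33,"tz": 2,"ax": 0,"ay": 0,"az": 0}]}}

```text
clock: 38.25
position: [0.4203, 0.1437, 0.1378]
orientation: [0.002, 0.997, -0.077, 0.0]
ft_force: [-1.6, -9.1, 8.9]
finger_gap: 0.0133
grip_force: 30.0
```

Emit:
{"api": "arm_command", "payload": {"increments": [{"tx": 0,"ty": 2,"tz": 1,"ax": 0,"ay": 0,"az": 0},{"tx": 0,"ty": 2,"tz": 1,"ax": 0,"ay": 0,"az": 0}]}}

```text
clock: 38.45
position: [0.4202, 0.1438, 0.1378]
orientation: [0.003, 0.997, -0.077, -0.0]
ft_force: [3.0, -13.4, 0.9]
finger_gap: 0.0133
grip_force: 30.0
```

Emit:
{"api": "arm_command", "payload": {"hand": 50, "increments": [{"tx": 0,"ty": 0,"tz": 0,"ax": 0,"ay": 0,"az": 0},{"tx": 0,"ty": 0,"tz": 0,"ax": 0,"ay": 0,"az": 0},{"tx": 0,"ty": 0,"tz": 0,"ax": 0,"ay": 0,"az": 0},{"tx": 0,"ty": 0,"tz": 0,"ax": 0,"ay": 0,"az": 0},{"tx": 0,"ty": 0,"tz": 30,"ax": 0,"ay": 0,"az": 0},{"tx": 0,"ty": 0,"tz": 70,"ax": 0,"ay": 0,"az": 0},{"tx": 0,"ty": 0,"tz": 100,"ax": 0,"ay": 0,"az": 0},{"tx": 0,"ty": 0,"tz": 100,"ax": 0,"ay": 0,"az": 0},{"tx": 0,"ty": 0,"tz": 100,"ax": 0,"ay": 0,"az": 0}]}}

```text
clock: 39.35
position: [0.4201, 0.1483, 0.2385]
orientation: [-0.0, 0.997, -0.076, 0.001]
ft_force: [0.7, -0.1, -0.4]
finger_gap: 0.0498
grip_force: 0.0
```

```bash
python3 - <<'E'
from h import *
from way import *
w=cam("wrist"); save(w,"k3.png"); s=state(); print(s["position"])
m=(w["color"].max(2)<45).astype(np.uint8); m[:150]=0;m[265:]=0;m[:,285:][:,75:]=0;m[:,:285]=0
n,l,st,c=cv2.connectedComponentsWithStats(m)
F=lambda P: M.T@(np.array(P[:2])*1000-tip)+[-86,-110]
for i in np.argsort(-st[1:,4])[:3]+1: print(st[i],c[i],np.round(F(onz(w,c[i],.183)),1))
print("upright pin ends",proj(w,[[*(W((x,-110))/1000),.178] for x in(-112,-150)]))
b=lambda a:np.round(proj(w,[*(W((-131,-110-105*np.cos(a)))/1000),.073+.105*np.sin(a)]),0)
print("at 1.57,1.41,1.2",b(1.571),b(1.41),b(1.2))
E
```

```text
[0.41958368 0.14804059 0.23765477]
[318 168  17  48 772] [325.83160622 190.87823834] [-123.7 -108.9]
[285 238  15  27  72] [291.41666667 248.58333333] [-173.5  -80.3]
[285 249   2   2   3] [285.33333333 249.66666667] [-174.5  -75.1]
upright pin ends [[327.12977321 174.93300837]
 [327.03581397 219.89717117]]
at 1.57,1.41,1.2 [[327. 198.]] [[348. 197.]] [[373. 195.]]
```

The keeper pin is upright at feeder y ≈ -109 (pixel 326, 191), past the detent. Moving to the button.

Emit:
{"api": "arm_command", "payload": {"hand": 66, "increments": [{"tx": 22,"ty": -26,"tz": 0,"ax": 0,"ay": 0,"az": 7.5},{"tx": 44,"ty": -52,"tz": 0,"ax": 0,"ay": 0,"az": 15},{"tx": 66,"ty": -78,"tz": 0,"ax": 0,"ay": 0,"az": 22.5},{"tx": 88,"ty": -104,"tz": 0,"ax": 0,"ay": 0,"az": 30},{"tx": 110,"ty": -130,"tz": 0,"ax": 0,"ay": 0,"az": 37.5},{"tx": 132,"ty": -156,"tz": 0,"ax": 0,"ay": 0,"az": 45},{"tx": 154,"ty": -184,"tz": 0,"ax": 0,"ay": 0,"az": 52.5},{"tx": 176,"ty": -210,"tz": 0,"ax": 0,"ay": 0,"az": 60},{"tx": 176,"ty": -210,"tz": -40,"ax": 0,"ay": 0,"az": 60},{"tx": 176,"ty": -210,"tz": -80,"ax": 0,"ay": 0,"az": 60},{"tx": 176,"ty": -210,"tz": -110,"ax": 0,"ay": 0,"az": 60},{"tx": 176,"ty": -210,"tz": -110,"ax": 0,"ay": 0,"az": 60}]}}

```text
clock: 40.6
position: [0.5918, -0.0617, 0.1223]
orientation: [-0.002, 0.901, 0.433, -0.005]
ft_force: [-0.3, -0.4, -0.3]
finger_gap: 0.0662
grip_force: 0.0
```

```bash
python3 - <<'E'
from h import *
w=cam("wrist"); s=state(); print(s["position"],s["joints"][6],red(w))
th=np.linspace(0,2*np.pi,90); P=[[.5956+.0205*np.cos(t),-.062+.0205*np.sin(t),z] for t in th for z in(.099,.081)]
q=proj(w,P); print(q.min(0),q.max(0))
E
```

```text
[ 0.59373371 -0.06178848  0.12531402] -0.6471546939709609 (array([ 298,  182,   59,   58, 2554], dtype=int32), array([326.69772905, 211.07948316]))
[297.61601265 180.59432681] [356.28660198 242.17110708]
```

Emit:
{"api": "arm_command", "payload": {"increments": [{"tx": 0,"ty": 0,"tz": 0,"ax": 0,"ay": 0,"az": 0},{"tx": 0,"ty": 0,"tz": -30,"ax": 0,"ay": 0,"az": 0},{"tx": 0,"ty": 0,"tz": -60,"ax": 0,"ay": 0,"az": 0},{"tx": 0,"ty": 0,"tz": -74,"ax": 0,"ay": 0,"az": 0},{"tx": 0,"ty": 0,"tz": -76,"ax": 0,"ay": 0,"az": 0},{"tx": 0,"ty": 0,"tz": -76,"ax": 0,"ay": 0,"az": 0}]}}

```text
clock: 41.25
position: [0.5969, -0.062, 0.0534]
orientation: [0.0, 0.901, 0.433, 0.001]
ft_force: [0.6, -0.1, 0.5]
finger_gap: 0.0661
grip_force: 0.0
```

Emit:
{"api": "arm_command", "payload": {"hand": 34, "increments": [{"tx": 0,"ty": 0,"tz": 0,"ax": 0,"ay": 0,"az": 0},{"tx": 0,"ty": 0,"tz": 0,"ax": 0,"ay": 0,"az": 0},{"tx": 0,"ty": 0,"tz": 0,"ax": 0,"ay": 0,"az": 0},{"tx": 0,"ty": 0,"tz": 0,"ax": 0,"ay": 0,"az": 0},{"tx": 0,"ty": 0,"tz": 0,"ax": 0,"ay": 0,"az": 0},{"tx": 0,"ty": 0,"tz": 0,"ax": 0,"ay": 0,"az": 0},{"tx": 0,"ty": 0,"tz": 0,"ax": 0,"ay": 0,"az": 0}]}}

```text
clock: 41.95
position: [0.597, -0.0625, 0.0527]
orientation: [0.001, 0.902, 0.433, 0.001]
ft_force: [3.9, -2.4, 1.4]
finger_gap: 0.0404
grip_force: 30.0
```

Gripped on the head (40.4 mm). Twisting clockwise by 45°.

Emit:
{"api": "arm_command", "payload": {"increments": [{"tx": 0,"ty": 0,"tz": 0,"ax": 0,"ay": 0,"az": -6},{"tx": 0,"ty": 0,"tz": 0,"ax": 0,"ay": 0,"az": -12},{"tx": 0,"ty": 0,"tz": 0,"ax": 0,"ay": 0,"az": -18},{"tx": 0,"ty": 0,"tz": 0,"ax": 0,"ay": 0,"az": -24},{"tx": 0,"ty": 0,"tz": 0,"ax": 0,"ay": 0,"az": -30},{"tx": 0,"ty": 0,"tz": 0,"ax": 0,"ay": 0,"az": -36},{"tx": 0,"ty": 0,"tz": 0,"ax": 0,"ay": 0,"az": -42},{"tx": 0,"ty": 0,"tz": 0,"ax": 0,"ay": 0,"az": -48},{"tx": 0,"ty": 0,"tz": 0,"ax": 0,"ay": 0,"az": -50},{"tx": 0,"ty": 0,"tz": 0,"ax": 0,"ay": 0,"az": -50}]}}

```text
clock: 42.95
position: [0.5974, -0.0632, 0.053]
orientation: [0.001, 1.0, 0.01, 0.001]
ft_force: [3.9, -4.2, 2.4]
finger_gap: 0.0402
grip_force: 30.0
```

Emit:
{"api": "arm_command", "payload": {"hand": 66, "increments": [{"tx": 0,"ty": 0,"tz": 0,"ax": 0,"ay": 0,"az": 0},{"tx": 0,"ty": 0,"tz": 0,"ax": 0,"ay": 0,"az": 0},{"tx": 0,"ty": 0,"tz": 0,"ax": 0,"ay": 0,"az": 0},{"tx": 0,"ty": 0,"tz": 30,"ax": 0,"ay": 0,"az": 0},{"tx": 0,"ty": 0,"tz": 70,"ax": 0,"ay": 0,"az": 0},{"tx": 0,"ty": 0,"tz": 110,"ax": 0,"ay": 0,"az": 0},{"tx": -30,"ty": 0,"tz": 130,"ax": 0,"ay": 0,"az": 0},{"tx": -30,"ty": 0,"tz": 130,"ax": 0,"ay": 0,"az": 0},{"tx": -30,"ty": 0,"tz": 130,"ax": 0,"ay": 0,"az": 0}]}}

```text
clock: 43.85
position: [0.5657, -0.0616, 0.1825]
orientation: [-0.0, 1.0, 0.012, 0.0]
ft_force: [0.3, -0.3, 0.2]
finger_gap: 0.066
grip_force: 0.0
```

```bash
python3 - <<'E'
from h import *
w=cam("wrist"); s=state(); print(s["position"],s["clock"],red(w)[0],red(cam("scene"),180,220))
th=np.linspace(0,2*np.pi,90)
for z in(.108,.099):
    q=proj(w,[[.5956+.0205*np.cos(t),-.062+.0205*np.sin(t),h] for t in th for h in(z,z-.018)]); print(z,q.min(0),q.max(0))
E
```

```text
[ 0.56574366 -0.06150364  0.18164401] 43.9 [ 298  134   51   51 1848] (array([347, 198,  11,   5,  49], dtype=int32), array([352.        , 199.85714286]))
0.108 [298.28073014 133.83569238] [347.86337095 185.03498742]
0.099 [298.96942325 132.84208194] [346.98263819 182.4270881 ]
```

```bash
python3 -c "
from bench import *
print(hand_in())"
```

```text
the job is handed in; nothing more can be done
None
```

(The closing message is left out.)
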